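# Gauge the marking stamps and lay them on the ink pad

### The job

Take every marking stamp out of the foam tray, lifting its orange-capped free end first because the other end is tucked under the foam lip, and try its end bore on the upright gauge pin. Stamps that slide right down onto the foot of the gauge are turned over and laid flat, yellow face down, on the blue ink pad; a stamp that will not go down is laid flat, yellow face up, in the red tray. Stand the gauge upright throughout and leave the other things on the bench alone.

Things in the scene. Friction and masses are not known exactly. Their poses are not given: they have to be found in the camera images.
- foam: fixed foam tray, 356 (x) x 165 (y) mm. Origin: centre of its underside on the bench. Four cutouts side by side along x, centres at x = -120, -40, 40, 120 mm, floors 12 mm above the bench. Stamps lie in them lengthwise along y, orange end to +y. A cutout is 105 mm long (y = -52.5 to 52.5), so a stamp has 2.5 mm play at each end. Heights in the next entries are above the cutout floor.
- foam_lip (a point): middle of the lip's free edge, at tray x = 0, y = -41.5 mm, 40 mm above the cutout floor (the lip's underside). The lip runs the tray's whole width, is 10 mm thick, and sits on the 40 mm high wall at the -y end of the cutouts, reaching 11 mm over them: about 8 mm of a stamp's bore end is under it, with 4 mm of air above the stamp.
- foam_wall (a point): top of the wall at the +y end of the cutouts (tray x = 0, y = 52.5 mm), only 12 mm above the cutout floor. A stamp can be swung up about its lower bore-end edge; once its free end clears this wall it can be drawn out towards +y and up.
- foam_floor (a point): middle of the floor of the cutout at tray x = -40 mm (12 mm above the bench). Ribs 22 mm high, 48 mm apart, hold a stamp's sides from y = -52 to -4.5 mm; from there to the +y end the sides are open down to the floor, for fingers.
- stamp_a: marking stamp, grey block 100 x 44 x 36 mm, about 0.2 kg. Origin: centre of its 100 x 44 underside. +z: out of the yellow printing face, 36 mm from the origin, up at the start; +x: along its length to the orange end (x = 50 mm). Stamps look alike and any of them may be good or bad; of those present one or two are good and one or two bad. Absent in some runs (None).
- stamp_b: marking stamp, grey block 100 x 44 x 36 mm, about 0.2 kg. Origin: centre of its 100 x 44 underside. +z: out of the yellow printing face, 36 mm from the origin, up at the start; +x: along its length to the orange end (x = 50 mm). Stamps look alike and any of them may be good or bad; of those present one or two are good and one or two bad. Absent in some runs (None).
- stamp_c: marking stamp, grey block 100 x 44 x 36 mm, about 0.2 kg. Origin: centre of its 100 x 44 underside. +z: out of the yellow printing face, 36 mm from the origin, up at the start; +x: along its length to the orange end (x = 50 mm). Stamps look alike and any of them may be good or bad; of those present one or two are good and one or two bad. Absent in some runs (None).
- stamp_d: marking stamp, grey block 100 x 44 x 36 mm, about 0.2 kg. Origin: centre of its 100 x 44 underside. +z: out of the yellow printing face, 36 mm from the origin, up at the start; +x: along its length to the orange end (x = 50 mm). Stamps look alike and any of them may be good or bad; of those present one or two are good and one or two bad. Absent in some runs (None).
- stamp_a_bore (a point): centre of the mouth of that stamp's bore, on its x = -50 mm end, 18 mm from its underside. The bore is square and blind, 50 mm deep along x: 21 mm wide in a good stamp, about 15 mm in a bad one
- stamp_b_bore (a point): centre of the mouth of that stamp's bore, on its x = -50 mm end, 18 mm from its underside. The bore is square and blind, 50 mm deep along x: 21 mm wide in a good stamp, about 15 mm in a bad one
- stamp_c_bore (a point): centre of the mouth of that stamp's bore, on its x = -50 mm end, 18 mm from its underside. The bore is square and blind, 50 mm deep along x: 21 mm wide in a good stamp, about 15 mm in a bad one
- stamp_d_bore (a point): centre of the mouth of that stamp's bore, on its x = -50 mm end, 18 mm from its underside. The bore is square and blind, 50 mm deep along x: 21 mm wide in a good stamp, about 15 mm in a bad one
- gauge: loose fit gauge, 0.9 kg: square steel foot 110 x 110 x 20 mm with an upright round brass pin in the middle, 18 mm in diameter, standing 45 mm above the foot (its top 65 mm above the bench), the last 8 mm tapering to 11 mm. Origin: centre of the foot's underside; z up along the pin. A good stamp goes down until its end rests on the foot and can be left standing there; a bad one stops with its end about 40 mm above the foot.
- gauge_foot (a point): point on the pin's axis at the top face of the foot, 20 mm above the bench
- pad: fixed blue ink pad, a flat plate 220 (x) x 180 (y) mm, top face 12 mm above its origin. Origin: centre of its underside on the bench. Room for two stamps side by side.
- tray: loose red reject tray, 160 (x) x 200 (y) mm, 0.35 kg, floor 5 mm thick, rim 12 mm high and 5 mm thick. Origin: centre of its underside. Room for two stamps side by side, lengthwise along x.
- ink: bystander: ink jar, 44 mm across, 75 mm high, origin under its centre
- penpot: bystander: clear cup, 70 mm across, 80 mm high, origin under its centre
- hammer: bystander: hammer about 220 mm long, lying along its x
- marker: bystander: white marker, 130 mm long, lying along its x
- sharpblock: bystander: cork block 70 x 45 x 20 mm
Mind the look-alikes: they are no part of the job. Of the things that look like the gauge, the largest one is meant.

How it is judged:
By the outcome, as a careful person would: the job done as asked, in the order asked, and still so for the second after the job is handed in, with the robot touching nothing.
Of stamp_a, stamp_b, stamp_c, stamp_d only 3 to 4 are there at a start; the rules pass over those that are not, and their reading is None.
At some moment in a run one of gauge, tray may be knocked a few centimetres aside while the robot is not near it.
It also fails if it takes over 210 s, if anything falls off the work surface, if the arm or the gripper's body presses on something with over 40 N, if the wrist force passes 120 N, or if a joint passes its speed limit or range.

### The arm

A 6-joint arm with a two-finger parallel gripper is mounted at the origin on the work surface. World frame = base frame: x ahead of the robot, y to its left, z up, the work surface at z = 0. Lengths are in m, angles in degrees, forces in N, time in s.
With the tool pointing down it reaches from about 0.4 to 0.825 m from the base axis. Payload 7 kg.
Tool frame: the origin (TCP) lies on the centre line of the jaws, within the pads' length; the fingertips stand 11 mm ahead of it and the grasp point (between the pads) lies 8 mm behind it; z points along the fingers, y is the direction in which the jaws open and shut (so a half turn about z gives the same grasp; the last joint's range is limited). The gripper opens to 88 mm and grips with 3 to 60 N. Pads are 19 mm wide; open, the fingers measure 130 mm over their backs; the gripper's body (78 mm by 193 mm) begins 47 mm behind the grasp point.
Start: joints at [89.616, 20.546, 0.682, 0, -70.136, -16.507], TCP at [0.196, 0.646, 0.238] pointing down, gripper open.
Joint ranges: [-176.03, 176.03], [-82.01, 121.73], [-58.28, 71.71], [-173.87, 95.51], [-174.79, -0.11], [-173.66, 173.66]. Speed limits (degrees/s): [136.94, 136.94, 172.46, 180, 180, 180].

### API

Orientations are given as [roll, pitch, yaw] about the fixed x, y, z axes, in that order (R = Rz(yaw) Ry(pitch) Rx(roll)).
In Python, from plant import ctrl, cams, order gives the robot as it stands.
- The arm moves only by the tool jog_arm, never from a script. Its argument "motion" is a list of rows, each an object with "offset": the shift along the tool's x, y, z in mm, a list of three; "roll": the turn about the tool's z in rad; "hand": the finger opening in mm, from 0 to 87.6. A call has 1 to 20 rows; each row is the pose to reach, as a shift and turn from the pose commanded when the call began, along the tool's axes at that moment; what a row does not reach only later rows make up. A row lasts 1/12 s, in which the tool goes at most 41.7 mm and 7.16 degrees, less where a joint would pass 70% of its speed; a pose out of reach is approached as far as the arm can. A call with a gripper value outside its range is refused whole. The fingers move at their own pace and stop on an object; the grip force is fixed at half the most. Time passes only in rows, so rows that repeat a pose let the fingers close. It gives the time, the measured TCP pose, the force and the opening at its end, in the units of the state.
- ctrl.get_obs(): the state, without advancing time (a new reading comes with each control period).
- cams.snapshot(name): name is "side" or "top" or "wrist"; returns a dict with "img" (384x512x3 uint8, red, green, blue), "K" (3x3 intrinsics, pixels), "cam_to_world" (4x4, takes a point from camera to world coordinates); the wrist camera has in their place "T_tool_cam" (4x4, takes a point from camera to tool coordinates, whose origin is the TCP and whose axes are the flange's). Camera axes: x right, y down, z forward; pixel columns grow to the right and rows downward; lengths in m; the calibration is good to about 2 mm. A picture is of the moment at which its call begins: read the wrist's pose just before it. There is no depth.
- order.close_job(): hands the job in, once; it reports no verdict.
The state is a dict: "clock": time; "joint_pos": joint angles; "qvel": joint speeds; "tau": joint torques, N m; "tool_pos": TCP position; "orientation": TCP orientation; "force": force on the tool from outside, world axes, zero at the start; "moment": the same for the moment, N m; "opening": finger opening in m.
Only numpy, scipy, OpenCV 4.12 (cv2) and the standard library are available. Lean on these libraries where they do the work, as an engineer would, in place of code of your own. Each camera call takes 0.05 s, during which the arm holds its last target. There are 200 camera calls.

## Working session

There is one attempt and no reset: what is moved stays moved. The work goes in short steps, Python scripts to look and compute and a tool call to move; the robot and the scene stay as the last step left them, time stands still between calls to the robot, and variables do not carry over. Pictures are saved under pics/ and viewed, about 12 in all and at most 16, crops included, and the job is handed in when it is done.

Besides the shell and the picture viewer there is one more tool, called after ">>>" as name(argument=value, ...) on one line, values as JSON. jog_arm: Moves the arm, as the interface text tells. Its arguments: {"type":"object","properties":{"motion":{"type":"array"}},"required":["motion"]}

```bash
ls; mkdir -p pics; cat > h.py <<'E'
import numpy as np, cv2
from plant import ctrl, cams, order
from scipy.spatial.transform import Rotation as Ro
def snap(n, f=None):
    o=ctrl.get_obs(); s=cams.snapshot(n)
    if n=='wrist':
        T=np.eye(4); T[:3,:3]=Ro.from_euler('xyz',o['orientation'],degrees=True).as_matrix(); T[:3,3]=o['tool_pos']
        s['cam_to_world']=T@np.array(s['T_tool_cam'])
    if f: cv2.imwrite('pics/'+f, s['img'][:,:,::-1])
    return s
def ray(s,uv,z):
    uv=np.atleast_2d(np.array(uv,float)); C=np.array(s['cam_to_world']); K=np.array(s['K'])
    d=np.c_[uv,np.ones(len(uv))]@np.linalg.inv(K).T@C[:3,:3].T
    o=C[:3,3]; return o+d*((z-o[2])/d[:,2])[:,None]
def proj(s,p):
    p=np.atleast_2d(np.array(p,float)); C=np.linalg.inv(np.array(s['cam_to_world'])); q=(p@C[:3,:3].T+C[:3,3])@np.array(s['K']).T
    return q[:,:2]/q[:,2:]
E
python3 - <<'E'
from h import *
np.set_printoptions(precision=3,suppress=True)
o=ctrl.get_obs(); print({k:np.round(v,3).tolist() for k,v in o.items()})
for n in ['top','side','wrist']:
    s=snap(n,n+'0.png'); print(n,s['cam_to_world'],s['K'])
    if n=='wrist':print(s['T_tool_cam'])
a=cv2.imread('pics/top0.png'); cv2.imwrite('pics/top0b.png',cv2.resize(a,(800,600),interpolation=cv2.INTER_CUBIC))
a=cv2.imread('pics/side0.png'); b=cv2.imread('pics/wrist0.png'); 
cv2.imwrite('pics/sw0.png',cv2.resize(np.vstack([a,b]),(400,600)) )
E
```

```text
pics
{'clock': 0.0, 'joint_pos': [89.617, 20.592, 0.634, -0.018, -70.134, -16.508], 'qvel': [0.007, 0.003, 0.082, -0.013, 0.046, -0.05], 'tau': [-0.001, -58.271, 29.306, 6.998, 0.007, -0.0], 'tool_pos': [0.196, 0.645, 0.237], 'orientation': [179.907, -0.009, -16.897], 'force': [0.005, 0.236, -0.215], 'moment': [-0.054, -0.036, -0.035], 'opening': 0.088}
top [[-0.012 -0.991  0.13   0.352]
 [-1.     0.014  0.021  0.045]
 [-0.022 -0.13  -0.991  1.351]
 [ 0.     0.     0.     1.   ]] [[464.401   0.    263.561]
 [  0.    464.401 196.987]
 [  0.      0.      1.   ]]
side [[ 0.959 -0.156  0.234  0.233]
 [-0.282 -0.527  0.802 -0.978]
 [-0.002 -0.835 -0.55   0.755]
 [ 0.     0.     0.     1.   ]] [[465.574   0.    246.376]
 [  0.    465.574 187.232]
 [  0.      0.      1.   ]]
wrist [[-0.291 -0.917 -0.272  0.27 ]
 [-0.957  0.279  0.081  0.623]
 [ 0.002  0.283 -0.959  0.385]
 [ 0.     0.     0.     1.   ]] [[344.617   0.    258.172]
 [  0.    344.617 188.327]
 [  0.      0.      1.   ]]
[[-0.    -0.959 -0.284  0.077]
 [ 1.    -0.     0.     0.   ]
 [-0.    -0.284  0.959 -0.148]
 [ 0.     0.     0.     1.   ]]
```

View pics/top0b.png

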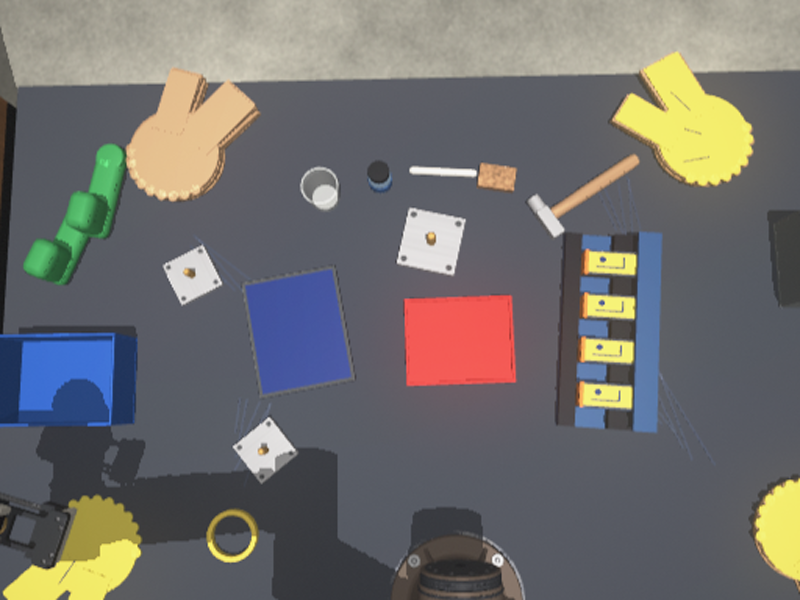

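View pics/side0.png

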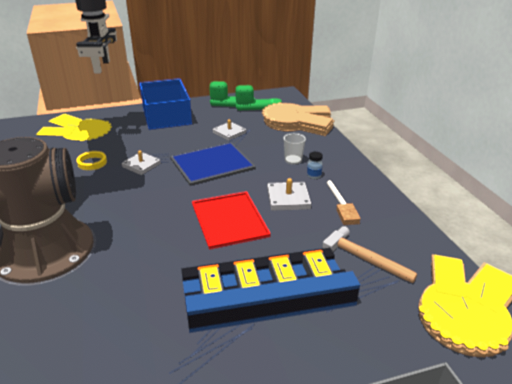

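```bash
cat >> h.py <<'E'
def blobs(m,amin):
    cs,_=cv2.findContours(m.astype(np.uint8),cv2.RETR_EXTERNAL,cv2.CHAIN_APPROX_NONE)
    return [c[:,0,:].astype(float) for c in cs if cv2.contourArea(c)>amin]
def rect(s,c,z):
    p=ray(s,c,z)[:,:2]; (cx,cy),(w,h),a=cv2.minAreaRect((p*1000).astype(np.float32))
    if w<h: w,h,a=h,w,a-90
    a=(a+90)%180-90
    return [round(float(v),1) for v in (cx,cy,w,h,a)]   # mm, angle of the long side
def masks(s):
    H=cv2.cvtColor(s['img'],cv2.COLOR_RGB2HSV); h,a,v=[H[:,:,i].astype(int) for i in range(3)]
    return dict(yellow=(h>22)&(h<35)&(a>120)&(v>110), red=((h<5)|(h>174))&(a>150)&(v>80),
      blue=(h>112)&(h<125)&(a>120)&(v>50), blue2=(h>100)&(h<118)&(a>80)&(v>50), white=(a<40)&(v>150), orange=(h>4)&(h<16)&(a>150)&(v>110))
E
python3 - <<'E'
from h import *
s=snap('top'); M=masks(s)
for k,z,a in [('yellow',.048,100),('red',.012,1000),('blue',.012,1000),('blue2',.06,300),('white',.020,300),('orange',.04,15)]:
    for c in blobs(M[k],a):
        print(k,c.mean(0).round(),len(c),rect(s,c,z))
E
```

```text
yellow [148. 342.] 92 [126.0, 392.5, 88.0, 87.7, -89.1]
yellow [ 51. 355.] 258 [81.7, 657.7, 241.6, 161.8, -35.7]
yellow [501. 336.] 155 [132.4, -552.6, 170.1, 74.5, -4.6]
yellow [389. 253.] 84 [361.0, -272.6, 85.9, 33.6, 85.3]
yellow [390. 224.] 84 [441.1, -279.1, 86.4, 34.5, 85.4]
yellow [391. 196.] 81 [520.3, -286.4, 84.4, 35.3, 85.5]
yellow [391. 168.] 81 [600.2, -291.9, 82.8, 35.3, 85.4]
yellow [438.  77.] 265 [863.3, -445.7, 257.1, 174.5, 45.6]
red [294. 218.] 243 [467.0, -13.4, 199.3, 160.2, -88.8]
blue [190. 212.] 244 [488.5, 287.1, 203.0, 164.5, 10.2]
blue2 [ 42. 243.] 286 [402.6, 691.9, 250.1, 168.1, -89.7]
blue2 [190. 212.] 246 [483.3, 278.3, 199.5, 160.7, 10.2]
blue2 [414. 212.] 282 [475.6, -345.5, 357.0, 42.3, -4.5]
white [169. 286.] 96 [272.4, 343.5, 85.4, 82.4, -51.2]
white [123. 175.] 100 [595.7, 484.9, 86.5, 84.6, 27.4]
white [276. 154.] 141 [652.7, 35.9, 110.8, 108.9, -13.0]
white [205. 120.] 71 [758.9, 246.5, 79.4, 71.5, -1.1]
white [248.  24.] 1170 [1047.0, 98.6, 1558.5, 175.9, 88.6]
orange [372. 196.] 30 [522.8, -235.7, 37.1, 11.2, 6.9]
orange [374. 167.] 32 [605.4, -243.6, 41.7, 10.3, -6.4]
```

```bash
cat >> h.py <<'E'
def goal(x,y,z,yaw,pose=None):
    o=ctrl.get_obs(); p=np.array(o['tool_pos'])*1000 if pose is None else np.array(pose[:3]); R=Ro.from_euler('xyz',o['orientation'],degrees=True).as_matrix()
    y0=o['orientation'][2]; d=R.T@(np.array([x,y,z])-p); dy=(yaw-y0+180)%360-180
    print('goal',(x,y,z,yaw),'-> offset',d.round(1).tolist(),'roll',round(float(np.radians(-dy)),3))
E
python3 - <<'E'
from h import *
for n in ['top','side']:
    s=snap(n); 
    H=cv2.cvtColor(s['img'],cv2.COLOR_RGB2HSV); u,v=proj(s,[.653,.036,.05])[0].astype(int)
    c=H[v-14:v+14,u-14:u+14].astype(int)
    m=(c[:,:,1]>90)&(c[:,:,2]>60); ys,xs=np.nonzero(m); print(n,len(xs),(u,v),xs.min()+u-14,xs.max()+u-14,ys.min()+v-14,ys.max()+v-14, xs.mean()+u-14,ys.mean()+v-14)
    print(ray(s,[xs.mean()+u-14,ys.mean()+v-14],.043)*1000, proj(s,[[.6527,.0359,.020],[.6527,.0359,.065]]))
goal(603,-255,150,-94.5)
E
```

```text
top 36 (np.int64(275), np.int64(151)) 273 278 149 156 275.5833333333333 152.08333333333334
[[652.81210042  35.85863298  43.        ]] [[275.54329807 153.89379211]
 [275.59547225 150.36915043]]
side 75 (np.int64(288), np.int64(183)) 286 291 178 193 288.72 185.62666666666667
[[652.53514786  34.26151358  43.        ]] [[288.17652523 192.12956563]
 [288.9487654  178.66299354]]
goal (603, -255, 150, -94.5) -> offset [651.0, 743.6, 87.7] roll 1.355
```

>>> jog_arm(motion=[{"offset": [20, 23, 0], "roll": 0.05, "hand": 58}, {"offset": [651, 744, 50], "roll": 1.355, "hand": 58}, {"offset": [651, 744, 50], "roll": 1.355, "hand": 58}, {"offset": [651, 744, 50], "roll": 1.355, "hand": 58}, {"offset": [651, 744, 50], "roll": 1.355, "hand": 58}, {"offset": [651, 744, 50], "roll": 1.355, "hand": 58}, {"offset": [651, 744, 50], "roll": 1.355, "hand": 58}, {"offset": [651, 744, 50], "roll": 1.355, "hand": 58}, {"offset": [651, 744, 50], "roll": 1.355, "hand": 58}, {"offset": [651, 744, 50], "roll": 1.355, "hand": 58}, {"offset": [651, 744, 50], "roll": 1.355, "hand": 58}, {"offset": [651, 744, 50], "roll": 1.355, "hand": 58}, {"offset": [651, 744, 50], "roll": 1.355, "hand": 58}, {"offset": [651, 744, 50], "roll": 1.355, "hand": 58}, {"offset": [651, 744, 50], "roll": 1.355, "hand": 58}, {"offset": [651, 744, 50], "roll": 1.355, "hand": 58}, {"offset": [651, 744, 50], "roll": 1.355, "hand": 58}, {"offset": [651, 744, 50], "roll": 1.355, "hand": 58}, {"offset": [651, 744, 50], "roll": 1.355, "hand": 58}, {"offset": [651, 744, 50], "roll": 1.355, "hand": 58}])

```text
clock: 1.97
tool_pos: [0.5345, -0.1047, 0.1964]
orientation: [-180.0, 0.0, -94.5]
force: [0.7, 1.1, 0.8]
opening: 0.0579
```

>>> jog_arm(motion=[{"offset": [144.5, -80, 46], "roll": 0, "hand": 58}, {"offset": [144.5, -80, 46], "roll": 0, "hand": 58}, {"offset": [144.5, -80, 46], "roll": 0, "hand": 58}, {"offset": [144.5, -80, 46], "roll": 0, "hand": 58}, {"offset": [144.5, -80, 46], "roll": 0, "hand": 58}, {"offset": [144.5, -80, 46], "roll": 0, "hand": 58}, {"offset": [144.5, -80, 46], "roll": 0, "hand": 58}])

```text
clock: 2.55
tool_pos: [0.6018, -0.2532, 0.1496]
orientation: [179.9, 0.0, -94.6]
force: [-0.6, 0.5, -0.1]
opening: 0.058
```

```bash
python3 - <<'E'
from h import *
s=snap('wrist','w1.png'); M=masks(s); o=ctrl.get_obs(); print(o['tool_pos'],o['orientation'])
for k,z in [('yellow',.048),('orange',.04)]:
    for c in blobs(M[k],40): print(k,c.mean(0).round(),rect(s,c,z))
print(proj(s,[.6031,-.2552,.048]))
E
```

```text
[ 0.60201454 -0.25250706  0.15036706] [ 1.79988014e+02  5.73276988e-03 -9.45369758e+01]
yellow [333. 132.] [545.9, -293.1, 39.5, 8.4, 87.1]
yellow [404. 114.] [494.4, -303.9, 20.9, 3.8, 85.1]
yellow [478. 137.] [440.0, -280.5, 85.5, 37.0, 85.4]
yellow [368. 136.] [519.7, -287.3, 84.7, 37.7, 85.4]
yellow [257. 136.] [600.1, -293.4, 85.5, 37.0, 85.4]
orange [254. 201.] [604.2, -244.6, 46.6, 7.5, -4.6]
[[256.78656522 190.48222004]]
```

View pics/w1.png

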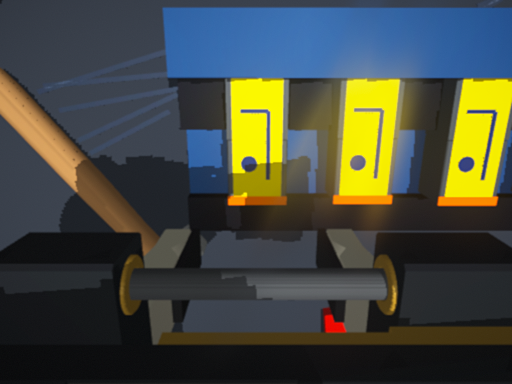

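>>> jog_arm(motion=[{"offset": [2.6, -1.3, 30], "roll": 0, "hand": 58}, {"offset": [2.6, -1.3, 60], "roll": 0, "hand": 58}, {"offset": [2.6, -1.3, 85], "roll": 0, "hand": 58}, {"offset": [2.6, -1.3, 105], "roll": 0, "hand": 58}, {"offset": [2.6, -1.3, 117], "roll": 0, "hand": 58}, {"offset": [2.6, -1.3, 124], "roll": 0, "hand": 58}, {"offset": [2.6, -1.3, 124], "roll": 0, "hand": 58}, {"offset": [2.6, -1.3, 124], "roll": 0, "hand": 58}, {"offset": [2.6, -1.3, 124], "roll": 0, "hand": 50}, {"offset": [2.6, -1.3, 124], "roll": 0, "hand": 40}, {"offset": [2.6, -1.3, 124], "roll": 0, "hand": 36}, {"offset": [2.6, -1.3, 124], "roll": 0, "hand": 36}, {"offset": [2.6, -1.3, 124], "roll": 0, "hand": 36}])

```text
clock: 3.68
tool_pos: [0.6038, -0.2556, 0.0275]
orientation: [-179.9, -0.0, -94.5]
force: [-2.1, 2.4, 6.4]
opening: 0.044
```

```bash
python3 - <<'E'
from h import *
o=ctrl.get_obs(); print({k:np.round(o[k],4).tolist() for k in ['tool_pos','orientation','force','moment','opening']})
E
```

```text
{'tool_pos': [0.6038, -0.2556, 0.0275], 'orientation': [-179.927, -0.0084, -94.5241], 'force': [-2.1284, 2.4176, 6.4071], 'moment': [0.7557, 0.662, -0.0853], 'opening': 0.044}
```

>>> jog_arm(motion=[{"offset": [0, 0, -3], "roll": 0, "hand": 36}, {"offset": [0, 0, -6], "roll": 0, "hand": 36}, {"offset": [0, 0, -9], "roll": 0, "hand": 36}, {"offset": [0, 0, -12], "roll": 0, "hand": 36}, {"offset": [0, 0, -15], "roll": 0, "hand": 36}, {"offset": [0, 0, -18], "roll": 0, "hand": 36}, {"offset": [0, 0, -21], "roll": 0, "hand": 36}, {"offset": [0, 0, -24], "roll": 0, "hand": 36}, {"offset": [0, 0, -27], "roll": 0, "hand": 36}, {"offset": [0, 0, -30], "roll": 0, "hand": 36}, {"offset": [0, 0, -30], "roll": 0, "hand": 36}, {"offset": [0, 0, -30], "roll": 0, "hand": 36}])

```text
clock: 4.68
tool_pos: [0.6041, -0.2558, 0.0571]
orientation: [-179.9, -0.0, -94.5]
force: [-0.3, -0.1, -3.7]
opening: 0.044
```

```bash
python3 - <<'E'
from h import *
o=ctrl.get_obs(); print({k:np.round(o[k],4).tolist() for k in ['tool_pos','orientation','force','moment','opening']})
s=snap('side','s1.png'); w=snap('wrist','w2.png')
a=cv2.resize(s['img'][220:330,160:380],(800,400),interpolation=cv2.INTER_CUBIC); b=np.zeros((200,800,3),np.uint8); b[:,:400]=cv2.resize(w['img'][0:260],(400,200))
cv2.imwrite('pics/c1.png',np.vstack([a,b])[:,:,::-1])
E
```

```text
{'tool_pos': [0.6041, -0.2558, 0.0571], 'orientation': [-179.905, -0.0225, -94.509], 'force': [-0.3172, -0.0671, -3.7474], 'moment': [0.4908, 0.2277, -0.064], 'opening': 0.044}
```

View pics/c1.png

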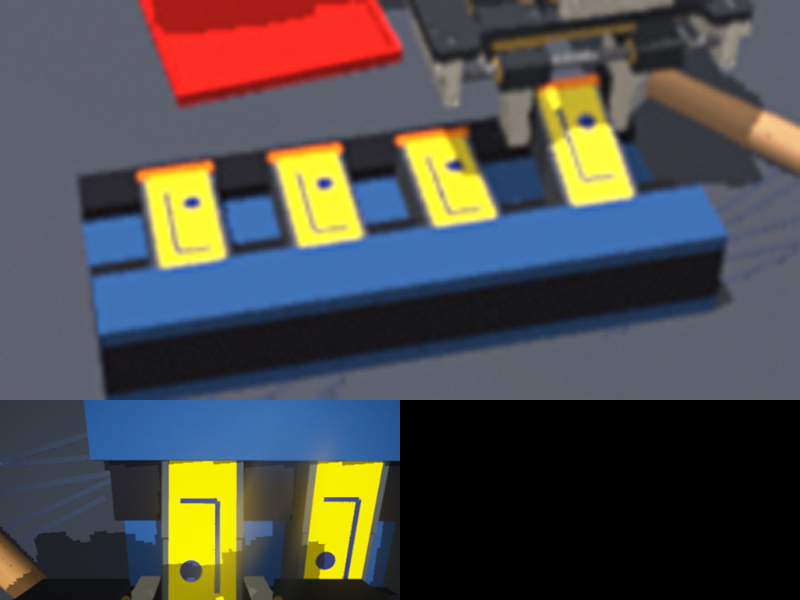

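>>> jog_arm(motion=[{"offset": [-4, 0, -4], "roll": 0, "hand": 36}, {"offset": [-8, 0, -8], "roll": 0, "hand": 36}, {"offset": [-12, 0, -12], "roll": 0, "hand": 36}, {"offset": [-16, 0, -16], "roll": 0, "hand": 36}, {"offset": [-20, 0, -20], "roll": 0, "hand": 36}, {"offset": [-22, 0, -28], "roll": 0, "hand": 36}, {"offset": [-24, 0, -36], "roll": 0, "hand": 36}, {"offset": [-26, 0, -46], "roll": 0, "hand": 36}, {"offset": [-28, 0, -56], "roll": 0, "hand": 36}, {"offset": [-30, 0, -66], "roll": 0, "hand": 36}, {"offset": [-30, 0, -76], "roll": 0, "hand": 36}, {"offset": [-30, 0, -86], "roll": 0, "hand": 36}, {"offset": [-30, 0, -96], "roll": 0, "hand": 36}, {"offset": [-30, 0, -104], "roll": 0, "hand": 36}, {"offset": [-30, 0, -110], "roll": 0, "hand": 36}, {"offset": [-30, 0, -110], "roll": 0, "hand": 36}, {"offset": [-30, 0, -110], "roll": 0, "hand": 36}])

```text
clock: 6.2
tool_pos: [0.6057, -0.2257, 0.1665]
orientation: [-180.0, 0.0, -94.5]
force: [0.3, -0.3, -1.6]
opening: 0.0436
```

```bash
cat >> h.py <<'E'
def st():
    o=ctrl.get_obs(); print({k:np.round(o[k],4).tolist() for k in ['clock','tool_pos','orientation','force','moment','opening']})
E
python3 - <<'E'
from h import *
st()
s=snap('side','s2.png'); w=snap('wrist','w3.png')
cv2.imwrite('pics/c2.png',np.hstack([cv2.resize(s['img'][150:300,220:380],(427,400),interpolation=cv2.INTER_CUBIC),cv2.resize(w['img'],(373,400))])[:,:,::-1])
E
```

```text
{'clock': 6.2, 'tool_pos': [0.6057, -0.2257, 0.1665], 'orientation': [-179.9793, 0.0094, -94.5396], 'force': [0.3033, -0.3074, -1.613], 'moment': [0.1315, -0.0454, -0.0332], 'opening': 0.0436}
```

View pics/c2.png

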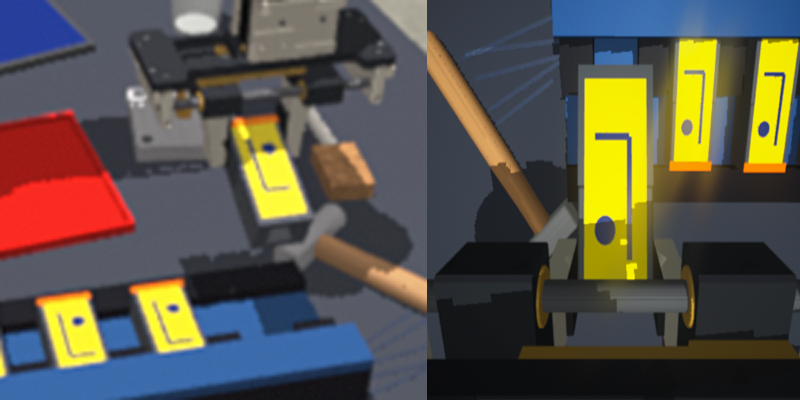

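```bash
cat >> h.py <<'E'
def tilt(s,dn=12.5,L=83):
    # stamp's angle above lying flat (90 = hanging upright), from the bore-side edge of its yellow face in the wrist picture
    m=masks(s)['yellow'][:,228:288].sum(1)>30; r=np.nonzero(m)[0]
    if len(r)==0: return None
    T=np.linalg.inv(np.array(s['T_tool_cam'])); K=np.array(s['K']); th=np.arange(-10,115.)
    t=np.radians(th); P=np.c_[L*np.cos(t)+dn*np.sin(t),0*t,-8+L*np.sin(t)-dn*np.cos(t)]/1000
    q=(P@T[:3,:3].T+T[:3,3])@K.T; v=q[:,1]/q[:,2]
    w=[(int(a),round(float(b))) for a,b in zip(th,v) if a%15==0]
    i=np.argmin(abs(v-r.min())); return 'rows',int(r.min()),int(r.max()),'tilt',th[i], w
E
python3 - <<'E'
from h import *
for f in ['w2.png','w3.png']:
    s=snap('wrist'); s['img']=cv2.imread('pics/'+f)[:,:,::-1].copy(); print(tilt(s))
E
```

```text
('rows', 79, 267, 'tilt', np.float64(25.0), [(0, 70), (15, 71), (30, 85), (45, 106), (60, 131), (75, 158), (90, 187), (105, 217)])
('rows', 75, 267, 'tilt', np.float64(20.0), [(0, 70), (15, 71), (30, 85), (45, 106), (60, 131), (75, 158), (90, 187), (105, 217)])
```

>>> jog_arm(motion=[{"offset": [0, 0, 12], "roll": 0, "hand": 36}, {"offset": [2, 0, 30], "roll": 0, "hand": 36}, {"offset": [4, 0, 48], "roll": 0, "hand": 36}, {"offset": [6, 0, 66], "roll": 0, "hand": 36}, {"offset": [8, 0, 84], "roll": 0, "hand": 36}, {"offset": [8, 0, 98], "roll": 0, "hand": 36}, {"offset": [8, 0, 106], "roll": 0, "hand": 36}, {"offset": [8, 0, 109], "roll": 0, "hand": 36}, {"offset": [12, 0, 109], "roll": 0, "hand": 36}, {"offset": [16, 0, 109], "roll": 0, "hand": 36}, {"offset": [20, 0, 109], "roll": 0, "hand": 36}, {"offset": [24, 0, 109], "roll": 0, "hand": 36}, {"offset": [28, 0, 109], "roll": 0, "hand": 36}, {"offset": [30, 0, 109], "roll": 0, "hand": 36}, {"offset": [30, 0, 109], "roll": 0, "hand": 36}])

```text
clock: 7.65
tool_pos: [0.6033, -0.2562, 0.0575]
orientation: [-180.0, -0.0, -94.6]
force: [0.4, -0.1, -2.3]
opening: 0.0441
```

>>> jog_arm(motion=[{"offset": [2, 0, -7], "roll": 0, "hand": 36}, {"offset": [3.6, 0, -15], "roll": 0, "hand": 36}, {"offset": [6.5, 0, -22], "roll": 0, "hand": 36}, {"offset": [10, 0, -28], "roll": 0, "hand": 36}, {"offset": [14, 0, -34], "roll": 0, "hand": 36}, {"offset": [18, 0, -39], "roll": 0, "hand": 36}, {"offset": [23, 0, -44], "roll": 0, "hand": 36}, {"offset": [28, 0, -49], "roll": 0, "hand": 36}, {"offset": [34, 0, -53], "roll": 0, "hand": 36}, {"offset": [40, 0, -57], "roll": 0, "hand": 36}, {"offset": [46, 0, -60], "roll": 0, "hand": 36}, {"offset": [53, 0, -62.5], "roll": 0, "hand": 36}, {"offset": [60, 0, -65], "roll": 0, "hand": 36}, {"offset": [66.5, 0, -66], "roll": 0, "hand": 36}, {"offset": [71, 0, -67], "roll": 0, "hand": 36}, {"offset": [75, 0, -67], "roll": 0, "hand": 36}, {"offset": [75, 0, -67], "roll": 0, "hand": 36}, {"offset": [75, 0, -67], "roll": 0, "hand": 36}])

```text
clock: 9.15
tool_pos: [0.5978, -0.331, 0.1253]
orientation: [-179.9, -0.0, -94.5]
force: [-1.0, 3.3, -1.7]
opening: 0.0435
```

```bash
python3 - <<'E'
from h import *
st()
w=snap('wrist','w4.png'); print(tilt(w))
E
```

```text
{'clock': 9.15, 'tool_pos': [0.5978, -0.331, 0.1253], 'orientation': [-179.9294, -0.0401, -94.526], 'force': [-1.0126, 3.3475, -1.6547], 'moment': [1.0535, 0.3537, 0.0102], 'opening': 0.0435}
('rows', 203, 255, 'tilt', np.float64(98.0), [(0, 70), (15, 71), (30, 85), (45, 106), (60, 131), (75, 158), (90, 187), (105, 217)])
```

View pics/w4.png

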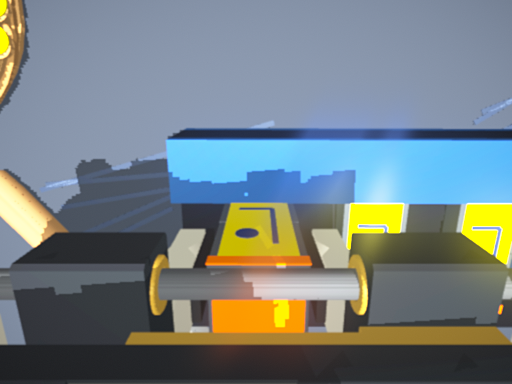

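>>> jog_arm(motion=[{"offset": [-8, 0, -5], "roll": 0, "hand": 36}, {"offset": [-16, 0, -15], "roll": 0, "hand": 36}, {"offset": [-24, 0, -25], "roll": 0, "hand": 36}, {"offset": [-30, 0, -35], "roll": 0, "hand": 36}, {"offset": [-36, 0, -45], "roll": 0, "hand": 36}, {"offset": [-40, 0, -55], "roll": 0, "hand": 36}, {"offset": [-40, 0, -60], "roll": 0, "hand": 36}, {"offset": [-40, 0, -60], "roll": 0, "hand": 36}, {"offset": [-40, 0, -60], "roll": 0, "hand": 36}])

```text
clock: 9.95
tool_pos: [0.6007, -0.2905, 0.1847]
orientation: [-180.0, -0.0, -94.5]
force: [-0.9, 0.5, -2.2]
opening: 0.044
```

```bash
cat >> h.py <<'E'
def pin(n='top',xy=(.6527,.0357)):
    s=snap(n); W=[c for c in blobs(masks(s)['white'],300)]
    g=[rect(s,c,.020) for c in W]; g=[r for r in g if 100<r[2]<122 and 95<r[3]<120]
    t=[rect(s,c,.012) for c in blobs(masks(s)['red'],1000)]
    p=[rect(s,c,.012) for c in blobs(masks(s)['blue'],1000)]
    print('gauge',g,'tray',t,'pad',p)
E
python3 - <<'E'
from h import *
st()
w=snap('wrist','w5.png'); print(tilt(w)); pin(); goal(652.7,35.6,185,-94.5)
E
```

```text
{'clock': 9.95, 'tool_pos': [0.6007, -0.2905, 0.1847], 'orientation': [-179.957, -0.0001, -94.5271], 'force': [-0.9268, 0.4613, -2.2425], 'moment': [0.0397, -0.0694, 0.0177], 'opening': 0.044}
None
gauge [[654.1, 42.7, 111.2, 95.4, -13.2]] tray [[467.0, 9.4, 159.1, 154.2, -0.6]] pad [[488.3, 287.0, 202.6, 164.5, 10.2]]
goal (652.7, 35.6, 185, -94.5) -> offset [-329.3, -26.5, -1.3] roll -0.001
```

View pics/w5.png

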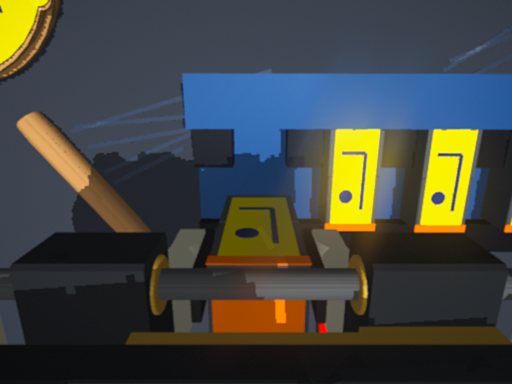

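>>> jog_arm(motion=[{"offset": [-15, 3, 0], "roll": 0, "hand": 36}, {"offset": [-35, 8, 0], "roll": 0, "hand": 36}, {"offset": [-60, 13, 0], "roll": 0, "hand": 36}, {"offset": [-85, 18, 10], "roll": 0, "hand": 36}, {"offset": [-110, 24, 30], "roll": 0, "hand": 36}, {"offset": [-130, 28, 50], "roll": 0, "hand": 36}, {"offset": [-143, 31, 70], "roll": 0, "hand": 36}, {"offset": [-148, 32, 85], "roll": 0, "hand": 36}, {"offset": [-148, 32, 95], "roll": 0, "hand": 36}, {"offset": [-148, 32, 99], "roll": 0, "hand": 36}, {"offset": [-148, 32, 102], "roll": 0, "hand": 36}, {"offset": [-148, 32, 104], "roll": 0, "hand": 36}, {"offset": [-148, 32, 105], "roll": 0, "hand": 36}, {"offset": [-148, 32, 105], "roll": 0, "hand": 36}])

```text
clock: 11.22
tool_pos: [0.5806, -0.141, 0.0809]
orientation: [-180.0, -0.0, -94.6]
force: [-3.7, 1.8, 5.6]
opening: 0.0438
```

```bash
python3 - <<'E'
from h import *
st(); w=snap('wrist','w6.png')
g=cv2.cvtColor(w['img'],cv2.COLOR_RGB2HSV).astype(int)[:,258]
print([(r,g[r].tolist()) for r in range(170,262,4)])
E
```

```text
{'clock': 11.2167, 'tool_pos': [0.5806, -0.141, 0.0809], 'orientation': [-179.9521, -0.0075, -94.5598], 'force': [-3.7005, 1.7841, 5.5692], 'moment': [0.7585, 1.4903, -0.0052], 'opening': 0.0438}
[(170, [107, 54, 66]), (174, [105, 55, 65]), (178, [108, 51, 65]), (182, [108, 51, 65]), (186, [108, 48, 64]), (190, [106, 44, 64]), (194, [105, 40, 63]), (198, [28, 238, 133]), (202, [28, 255, 137]), (206, [28, 221, 126]), (210, [27, 200, 131]), (214, [28, 255, 137]), (218, [28, 255, 136]), (222, [27, 255, 149]), (226, [27, 255, 149]), (230, [27, 218, 136]), (234, [25, 149, 101]), (238, [27, 249, 138]), (242, [27, 246, 138]), (246, [26, 244, 138]), (250, [26, 233, 141]), (254, [26, 228, 141]), (258, [13, 223, 153])]
```

>>> jog_arm(motion=[{"offset": [0, 0, 0], "roll": 0, "hand": 52}, {"offset": [0, 0, 0], "roll": 0, "hand": 54}, {"offset": [0, 0, 0], "roll": 0, "hand": 54}, {"offset": [0, 0, 0], "roll": 0, "hand": 54}, {"offset": [0, 0, 0], "roll": 0, "hand": 54}, {"offset": [0, 0, 0], "roll": 0, "hand": 44}, {"offset": [0, 0, 0], "roll": 0, "hand": 36}, {"offset": [0, 0, 0], "roll": 0, "hand": 36}, {"offset": [0, 0, 0], "roll": 0, "hand": 36}, {"offset": [0, 0, 0], "roll": 0, "hand": 36}])

```text
clock: 12.1
tool_pos: [0.5804, -0.1404, 0.0793]
orientation: [180.0, -0.0, -94.5]
force: [-0.3, 0.5, 0.8]
opening: 0.044
```

```bash
sed -i "s/(a>120)&(v>110), red/(a>150)\&(v>90), red/" h.py; python3 - <<'E'
from h import *
st(); w=snap('wrist','w7.png'); print(tilt(w)); pin()
E
```

```text
{'clock': 12.1, 'tool_pos': [0.5804, -0.1404, 0.0793], 'orientation': [179.9996, -0.0009, -94.5259], 'force': [-0.3368, 0.5113, 0.8309], 'moment': [0.0162, -0.063, 0.0097], 'opening': 0.044}
('rows', 197, 258, 'tilt', np.float64(95.0), [(0, 70), (15, 71), (30, 85), (45, 106), (60, 131), (75, 158), (90, 187), (105, 217)])
gauge [] tray [] pad [[488.6, 287.0, 203.1, 164.5, 10.2]]
```

```bash
python3 - <<'E'
from h import *
w=snap('wrist'); T=np.array(w['T_tool_cam']); K=np.array(w['K'])
def xat(v,z,u=258):
    d=T[:3,:3]@np.linalg.inv(K)@np.array([u,v,1]); return ((T[:3,3]+d*((z-T[2,3])/d[2]))*1000).round(1)
for z in (.074,.077,.080): print('edge',z,xat(197,z))
for z in (-.016,-.012,-.008): print('cap',z,xat(258,z))
# yellow left/right at rows
m=masks(w)['yellow']; 
for r in (200,225,250):
    q=np.nonzero(m[r,180:340])[0]+180; print(r,q.min(),q.max())
H=cv2.cvtColor(w['img'],cv2.COLOR_RGB2HSV).astype(int)[:,262]; print([(r,H[r].tolist()) for r in list(range(186,200,2))+list(range(252,345,4))])
E
```

```text
edge 0.074 [ 5.6 -0.6 74. ]
edge 0.077 [ 4.6 -0.6 77. ]
edge 0.08 [ 3.7 -0.6 80. ]
cap -0.016 [  7.5  -0.5 -16. ]
cap -0.012 [  5.4  -0.5 -12. ]
cap -0.008 [ 3.3 -0.5 -8. ]
200 231 285
225 225 291
250 219 298
[(186, [108, 48, 64]), (188, [108, 48, 64]), (190, [104, 44, 64]), (192, [105, 47, 65]), (194, [106, 46, 61]), (196, [34, 61, 63]), (198, [28, 242, 134]), (252, [27, 232, 135]), (256, [26, 227, 137]), (260, [15, 222, 147]), (264, [14, 217, 149]), (268, [13, 153, 113]), (272, [13, 79, 94]), (276, [11, 48, 118]), (280, [9, 33, 132]), (284, [7, 23, 147]), (288, [5, 23, 146]), (292, [5, 21, 147]), (296, [4, 36, 119]), (300, [12, 217, 197]), (304, [14, 255, 223]), (308, [14, 255, 224]), (312, [14, 255, 223]), (316, [14, 255, 224]), (320, [14, 255, 223]), (324, [14, 255, 223]), (328, [14, 255, 223]), (332, [15, 236, 170]), (336, [20, 187, 113]), (340, [20, 187, 112]), (344, [18, 166, 83])]
```

>>> jog_arm(motion=[{"offset": [0, 0, -10], "roll": 0, "hand": 36}, {"offset": [0, 0, -25], "roll": 0, "hand": 36}, {"offset": [0, 0, -45], "roll": 0, "hand": 36}, {"offset": [0, 0, -62], "roll": 0, "hand": 36}, {"offset": [0, 0, -75], "roll": 0, "hand": 36}, {"offset": [0, 0, -85], "roll": 0, "hand": 36}, {"offset": [0, 0, -88], "roll": 0, "hand": 36}, {"offset": [0, 0, -88], "roll": 0, "hand": 36}])

```text
clock: 12.92
tool_pos: [0.5806, -0.1403, 0.1682]
orientation: [-179.9, 0.0, -94.5]
force: [-0.4, -0.3, -3.0]
opening: 0.0441
```

```bash
cat >> h.py <<'E'
def brass(xy=(.6527,.0357),zs=(.020,.065)):
    # pin from both fixed views, near its expected place; prints where each puts the middle of the pin
    for n in ['top','side']:
        s=snap(n,'b_%s.png'%n); H=cv2.cvtColor(s['img'],cv2.COLOR_RGB2HSV).astype(int)
        u,v=proj(s,[xy[0],xy[1],.043])[0].astype(int); r=22
        c=H[v-r:v+r,u-r:u+r]; m=(c[:,:,0]>8)&(c[:,:,0]<28)&(c[:,:,1]>90)&(c[:,:,2]>60)
        for b in blobs(m,8):
            k=(b.min(0)+b.max(0))/2+[u-r,v-r]; print(n,'pin px',k,'at',(ray(s,k,.043)[0,:2]*1000).round(1),'size',np.ptp(b,axis=0))
        for b in blobs(masks(s)['white'],300):
            q=rect(s,b,.020)
            if 90<q[2]<125 and abs(q[0]-1000*xy[0])<80 and abs(q[1]-1000*xy[1])<80: print(n,'foot',q)
E
python3 - <<'E'
from h import *
st(); w=snap('wrist'); print(tilt(w)); brass(); goal(651.2,22.9,165,-94.5)
E
```

```text
{'clock': 12.9167, 'tool_pos': [0.5806, -0.1403, 0.1682], 'orientation': [-179.9204, 0.0167, -94.5259], 'force': [-0.3745, -0.3195, -2.9632], 'moment': [0.037, -0.092, -0.0495], 'opening': 0.0441}
('rows', 197, 258, 'tilt', np.float64(95.0), [(0, 70), (15, 71), (30, 85), (45, 106), (60, 131), (75, 158), (90, 187), (105, 217)])
side pin px [289.5 188.5] at [649.4  20. ] size [19. 35.]
goal (651.2, 22.9, 165, -94.5) -> offset [-168.4, -58.3, 1.2] roll -0.001
```

>>> jog_arm(motion=[{"offset": [-10, -4, 0], "roll": 0, "hand": 36}, {"offset": [-28, -10, 0], "roll": 0, "hand": 36}, {"offset": [-52, -18, 0], "roll": 0, "hand": 36}, {"offset": [-78, -27, 0], "roll": 0, "hand": 36}, {"offset": [-104, -36, 0], "roll": 0, "hand": 36}, {"offset": [-130, -45, 0], "roll": 0, "hand": 36}, {"offset": [-150, -52, 0], "roll": 0, "hand": 36}, {"offset": [-162, -56, 0], "roll": 0, "hand": 36}, {"offset": [-168.4, -58.3, 0], "roll": 0, "hand": 36}, {"offset": [-168.4, -58.3, 0], "roll": 0, "hand": 36}, {"offset": [-168.4, -58.3, 0], "roll": 0, "hand": 36}])

```text
clock: 13.98
tool_pos: [0.6513, 0.0226, 0.1667]
orientation: [179.9, -0.0, -94.5]
force: [-0.1, -1.0, -1.6]
opening: 0.0438
```

```bash
python3 - <<'E'
from h import *
st(); s=snap('side','s3.png'); w=snap('wrist','w8.png'); t=snap('top','t3.png')
P=proj(s,[[.6527,.0357,.065]])[0].astype(int); Q=proj(t,[[.6527,.0357,.065]])[0].astype(int)
f=lambda s,P:cv2.resize(s['img'][P[1]-50:P[1]+50,P[0]-50:P[0]+50],(390,390),interpolation=cv2.INTER_CUBIC)
cv2.imwrite('pics/c3.png',np.vstack([np.hstack([f(s,P),f(t,Q)]),cv2.resize(w['img'],(280,210)).copy() @np.eye(3) if 0 else np.hstack([cv2.resize(w['img'],(280,210)),np.zeros((210,500,3),np.uint8)])])[:,:,::-1])
E
```

```text
{'clock': 13.9833, 'tool_pos': [0.6513, 0.0226, 0.1667], 'orientation': [179.933, -0.0265, -94.518], 'force': [-0.1263, -0.958, -1.5838], 'moment': [-0.0047, -0.0721, -0.0365], 'opening': 0.0438}
```

View pics/c3.png

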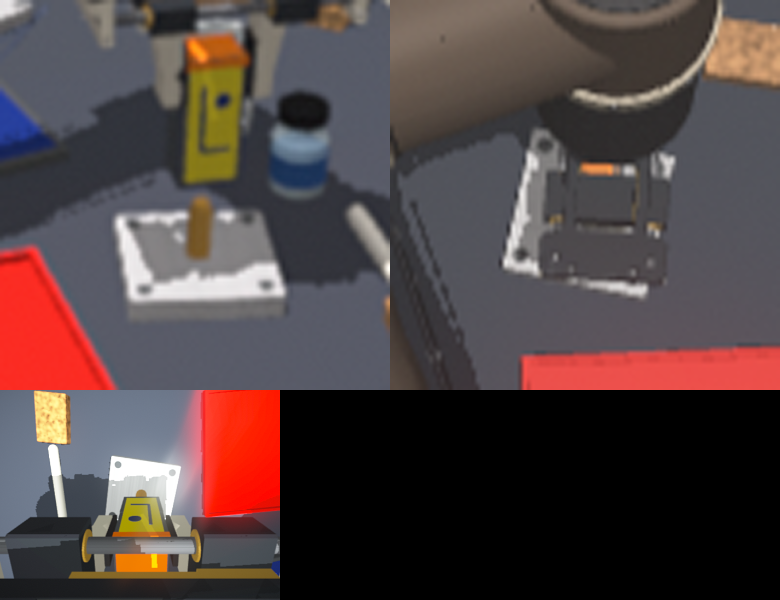

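```bash
python3 - <<'E'
from h import *
w=snap('wrist'); H=cv2.cvtColor(w['img'],cv2.COLOR_RGB2HSV).astype(int)
m=(H[:,:,0]>8)&(H[:,:,0]<24)&(H[:,:,1]>90)&(H[:,:,2]>60); m[:170]=0;m[198:]=0;m[:,:225]=0;m[:,290:]=0
for b in blobs(m,5): print(b.min(0),b.max(0)); 
print(proj(w,[[.6527,.0357,.065],[.6527,.0302,.065],[.6527,.0267,.057]]))
s=snap('side'); H=cv2.cvtColor(s['img'],cv2.COLOR_RGB2HSV).astype(int)
m=(H[:,:,0]>8)&(H[:,:,0]<26)&(H[:,:,1]>90)&(H[:,:,2]>60); m[:177]=0;m[200:]=0;m[:,:275]=0;m[:,302:]=0
for b in blobs(m,5): print('side',b.min(0),b.max(0))
print(proj(s,[[.6527,.0357,.020],[.6527,.0357,.065]]))
m=masks(s)['yellow']; m[:130]=0;m[180:]=0;m[:,:270]=0;m[:,:]&=True; m[:,305:]=0
for b in blobs(m,20):
    print('stamp yellow px',b.min(0),b.max(0)); 
z=.1667+.008-.0873
print('bore end expected px', proj(s,[[.6527-.0185,.0357-.018,z+.004],[.6527+.0185,.0357-.018,z+.004]]))
E
```

```text
[249. 183.] [267. 194.]
[[258.53471634 209.81719756]
 [257.962207   203.09274983]
 [257.61915374 195.58762914]]
side [286. 179.] [291. 193.]
[[288.2015721  192.16747188]
 [288.97438831 178.69995297]]
stamp yellow px [286. 145.] [299. 174.]
bore end expected px [[285.38974375 174.89075031]
 [298.17894013 172.84809077]]
```

>>> jog_arm(motion=[{"offset": [0, 0, 8], "roll": 0, "hand": 36}, {"offset": [0, 0, 15], "roll": 0, "hand": 36}, {"offset": [0, 0, 20], "roll": 0, "hand": 36}, {"offset": [0, 0, 23], "roll": 0, "hand": 36}, {"offset": [0, 0, 25], "roll": 0, "hand": 36}, {"offset": [0, 0, 26.5], "roll": 0, "hand": 36}, {"offset": [0, 0, 28], "roll": 0, "hand": 36}, {"offset": [0, 0, 29.5], "roll": 0, "hand": 36}, {"offset": [0, 0, 31], "roll": 0, "hand": 36}, {"offset": [0, 0, 31], "roll": 0, "hand": 36}])

```text
clock: 15.07
tool_pos: [0.6517, 0.0229, 0.1361]
orientation: [180.0, -0.0, -94.5]
force: [-0.8, 0.4, -2.2]
opening: 0.0437
```

```bash
python3 - <<'E'
from h import *
st()
E
```

```text
{'clock': 15.0667, 'tool_pos': [0.6517, 0.0229, 0.1361], 'orientation': [179.986, -0.0026, -94.526], 'force': [-0.8256, 0.4185, -2.1694], 'moment': [0.0956, -0.0875, -0.0202], 'opening': 0.0437}
```

>>> jog_arm(motion=[{"offset": [0, 0, 3], "roll": 0, "hand": 36}, {"offset": [0, 0, 8], "roll": 0, "hand": 36}, {"offset": [0, 0, 13], "roll": 0, "hand": 36}, {"offset": [0, 0, 18], "roll": 0, "hand": 36}, {"offset": [0, 0, 23], "roll": 0, "hand": 36}, {"offset": [0, 0, 28], "roll": 0, "hand": 36}, {"offset": [0, 0, 32], "roll": 0, "hand": 36}, {"offset": [0, 0, 35], "roll": 0, "hand": 36}, {"offset": [0, 0, 37], "roll": 0, "hand": 36}, {"offset": [0, 0, 38], "roll": 0, "hand": 36}, {"offset": [0, 0, 38], "roll": 0, "hand": 36}])

```text
clock: 15.98
tool_pos: [0.6517, 0.0228, 0.0993]
orientation: [-180.0, -0.0, -94.5]
force: [-3.2, -0.4, 4.1]
opening: 0.0438
```

```bash
python3 - <<'E'
from h import *
st(); w=snap('wrist'); print(tilt(w))
E
```

```text
{'clock': 15.9833, 'tool_pos': [0.6517, 0.0228, 0.0993], 'orientation': [-179.9976, -0.0191, -94.5052], 'force': [-3.1845, -0.3599, 4.0688], 'moment': [0.0911, 1.4492, 0.01], 'opening': 0.0438}
('rows', 198, 258, 'tilt', np.float64(96.0), [(0, 70), (15, 71), (30, 85), (45, 106), (60, 131), (75, 158), (90, 187), (105, 217)])
```

>>> jog_arm(motion=[{"offset": [0, 0, 0], "roll": 0, "hand": 50}, {"offset": [0, 0, 0], "roll": 0, "hand": 56}, {"offset": [0, 0, 0], "roll": 0, "hand": 56}, {"offset": [0, 0, 0], "roll": 0, "hand": 56}, {"offset": [-5, 0, 0], "roll": 0, "hand": 56}, {"offset": [-10, 0, 0], "roll": 0, "hand": 56}, {"offset": [-15, 0, 0], "roll": 0, "hand": 56}, {"offset": [-18, 0, 0], "roll": 0, "hand": 56}, {"offset": [-18, 0, 0], "roll": 0, "hand": 56}, {"offset": [-18, 0, 0], "roll": 0, "hand": 48}, {"offset": [-18, 0, 0], "roll": 0, "hand": 38}, {"offset": [-18, 0, 0], "roll": 0, "hand": 36}, {"offset": [-18, 0, 0], "roll": 0, "hand": 36}, {"offset": [-18, 0, 0], "roll": 0, "hand": 36}])

```text
clock: 17.2
tool_pos: [0.6531, 0.0407, 0.0983]
orientation: [180.0, 0.0, -94.5]
force: [0.2, -0.2, 0.2]
opening: 0.0437
```

```bash
python3 - <<'E'
from h import *
st(); w=snap('wrist'); m=masks(w)['yellow'][:,235:280].sum(1)>25; r=np.nonzero(m)[0]; print(r.min(),r.max())
E
```

```text
{'clock': 17.2, 'tool_pos': [0.6531, 0.0407, 0.0983], 'orientation': [179.9923, 0.0068, -94.5431], 'force': [0.205, -0.18, 0.1503], 'moment': [0.2582, -0.0105, 0.0263], 'opening': 0.0437}
172 220
```

>>> jog_arm(motion=[{"offset": [0, 0, -8], "roll": 0, "hand": 36}, {"offset": [0, 0, -20], "roll": 0, "hand": 36}, {"offset": [0, 0, -35], "roll": 0, "hand": 36}, {"offset": [0, 0, -50], "roll": 0, "hand": 36}, {"offset": [0, 0, -62], "roll": 0, "hand": 36}, {"offset": [0, 0, -70], "roll": 0, "hand": 36}, {"offset": [0, 0, -70], "roll": 0, "hand": 36}])

```text
clock: 17.83
tool_pos: [0.6543, 0.041, 0.1711]
orientation: [-179.8, 0.1, -94.5]
force: [0.7, -0.8, -1.7]
opening: 0.0438
```

>>> jog_arm(motion=[{"offset": [-10, 5, 0], "roll": -0.01, "hand": 36}, {"offset": [-30, 15, 0], "roll": -0.03, "hand": 36}, {"offset": [-58, 28, 0], "roll": -0.05, "hand": 36}, {"offset": [-88, 43, 0], "roll": -0.08, "hand": 36}, {"offset": [-118, 57, 0], "roll": -0.1, "hand": 36}, {"offset": [-148, 72, 0], "roll": -0.12, "hand": 36}, {"offset": [-178, 87, 0], "roll": -0.15, "hand": 36}, {"offset": [-208, 101, 0], "roll": -0.17, "hand": 36}, {"offset": [-238, 116, 0], "roll": -0.2, "hand": 36}, {"offset": [-266, 129, 0], "roll": -0.22, "hand": 36}, {"offset": [-290, 141, 10], "roll": -0.24, "hand": 36}, {"offset": [-307, 149, 25], "roll": -0.257, "hand": 36}, {"offset": [-316, 153.7, 40], "roll": -0.257, "hand": 36}, {"offset": [-316, 153.7, 52], "roll": -0.257, "hand": 36}, {"offset": [-316, 153.7, 60], "roll": -0.257, "hand": 36}, {"offset": [-316, 153.7, 60], "roll": -0.257, "hand": 36}, {"offset": [-316, 153.7, 60], "roll": -0.257, "hand": 36}])

```text
clock: 19.25
tool_pos: [0.525, 0.3671, 0.1078]
orientation: [179.9, -0.1, -79.8]
force: [-0.3, 0.9, -1.1]
opening: 0.0438
```

```bash
python3 - <<'E'
from h import *
st(); w=snap('wrist'); m=masks(w)['yellow'][:,235:280].sum(1)>25; r=np.nonzero(m)[0]; print(r.min(),r.max()); goal(524.7,367.7,90.3,-79.8); pin()
E
```

```text
{'clock': 19.25, 'tool_pos': [0.525, 0.3671, 0.1078], 'orientation': [179.944, -0.0642, -79.8308], 'force': [-0.2504, 0.8552, -1.0678], 'moment': [0.1547, -0.0791, 0.0122], 'opening': 0.0438}
172 220
goal (524.7, 367.7, 90.3, -79.8) -> offset [-0.4, 0.7, 18.3] roll -0.001
gauge [[652.6, 35.9, 111.1, 108.9, -13.0]] tray [[467.0, -13.4, 199.3, 160.2, -88.8]] pad [[488.7, 286.7, 203.0, 164.1, 10.1]]
```

>>> jog_arm(motion=[{"offset": [0, 0, 6], "roll": 0, "hand": 36}, {"offset": [0, 0, 12], "roll": 0, "hand": 36}, {"offset": [0, 0, 16], "roll": 0, "hand": 36}, {"offset": [0, 0, 18.5], "roll": 0, "hand": 36}, {"offset": [0, 0, 20], "roll": 0, "hand": 36}, {"offset": [0, 0, 20], "roll": 0, "hand": 36}])

```text
clock: 19.85
tool_pos: [0.5247, 0.3676, 0.0902]
orientation: [-180.0, -0.0, -79.8]
force: [-7.6, -3.3, 15.0]
opening: 0.044
```

>>> jog_arm(motion=[{"offset": [4, 0, -1], "roll": 0, "hand": 36}, {"offset": [7.5, 0, -1.7], "roll": 0, "hand": 36}, {"offset": [15.3, 0, -2.7], "roll": 0, "hand": 36}, {"offset": [23, 0, -3], "roll": 0, "hand": 36}, {"offset": [31, 0, -2.7], "roll": 0, "hand": 36}, {"offset": [38.5, 0, -1.5], "roll": 0, "hand": 36}, {"offset": [46, 0, 0], "roll": 0, "hand": 36}, {"offset": [53.5, 0, 2.5], "roll": 0, "hand": 36}, {"offset": [61, 0, 5.5], "roll": 0, "hand": 36}, {"offset": [67.5, 0, 9], "roll": 0, "hand": 36}, {"offset": [74, 0, 13], "roll": 0, "hand": 36}, {"offset": [80.5, 0, 18], "roll": 0, "hand": 36}, {"offset": [86, 0, 23], "roll": 0, "hand": 36}, {"offset": [91.5, 0, 29], "roll": 0, "hand": 36}, {"offset": [96, 0, 35], "roll": 0, "hand": 36}, {"offset": [100, 0, 41], "roll": 0, "hand": 36}, {"offset": [104, 0, 48], "roll": 0, "hand": 36}, {"offset": [107, 0, 55], "roll": 0, "hand": 36}, {"offset": [107, 0, 55], "roll": 0, "hand": 36}])

```text
clock: 21.43
tool_pos: [0.5453, 0.2598, 0.0347]
orientation: [-179.9, -0.1, -79.8]
force: [2.0, -6.5, 9.9]
opening: 0.0436
```

```bash
python3 - <<'E'
from h import *
st(); s=snap('side','s4.png'); w=snap('wrist','w9.png')
cv2.imwrite('pics/c4.png',np.hstack([cv2.resize(s['img'][80:220,120:280],(457,400),interpolation=cv2.INTER_CUBIC),cv2.resize(w['img'],(343,400))])[:,:,::-1])
E
```

```text
{'clock': 21.4333, 'tool_pos': [0.5453, 0.2598, 0.0347], 'orientation': [-179.9196, -0.096, -79.8447], 'force': [2.0014, -6.4989, 9.8744], 'moment': [-2.0973, -0.3938, 0.0503], 'opening': 0.0436}
```

View pics/c4.png

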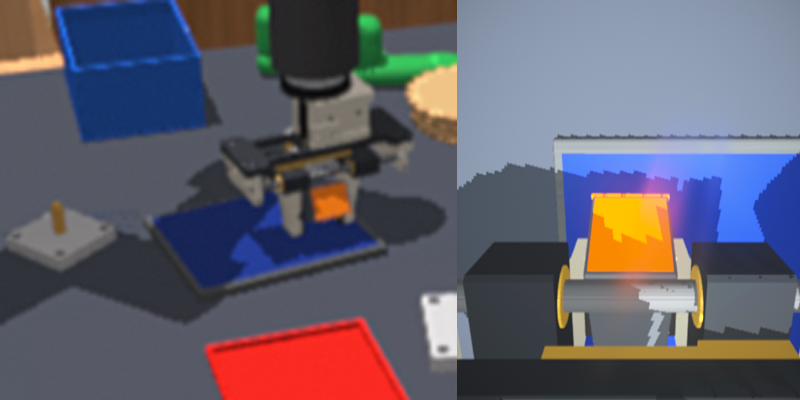

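>>> jog_arm(motion=[{"offset": [1, 0, 3], "roll": 0, "hand": 36}, {"offset": [2, 0, 6], "roll": 0, "hand": 36}, {"offset": [2, 0, 8], "roll": 0, "hand": 36}, {"offset": [2, 0, 8], "roll": 0, "hand": 36}, {"offset": [2, 0, 7], "roll": 0, "hand": 50}, {"offset": [2, 0, 7], "roll": 0, "hand": 56}, {"offset": [2, 0, 7], "roll": 0, "hand": 56}, {"offset": [2, 0, 5], "roll": 0, "hand": 56}, {"offset": [2, 0, -5], "roll": 0, "hand": 56}, {"offset": [2, 0, -25], "roll": 0, "hand": 56}, {"offset": [2, 0, -50], "roll": 0, "hand": 56}, {"offset": [2, 0, -80], "roll": 0, "hand": 56}, {"offset": [2, 0, -110], "roll": 0, "hand": 56}, {"offset": [2, 0, -110], "roll": 0, "hand": 56}])

```text
clock: 22.7
tool_pos: [0.5471, 0.2628, 0.1507]
orientation: [-179.5, 0.2, -79.7]
force: [1.3, 1.6, 0.8]
opening: 0.0564
```

```bash
python3 - <<'E'
from h import *
st(); s=snap('side','s5.png'); w=snap('wrist','w10.png')
cv2.imwrite('pics/c5.png',np.hstack([cv2.resize(s['img'][80:220,120:280],(457,400),interpolation=cv2.INTER_CUBIC),cv2.resize(w['img'],(343,400))])[:,:,::-1])
goal(522.9+3.2,-247.4-1,150,-94.5)
E
```

```text
{'clock': 22.7, 'tool_pos': [0.5471, 0.2628, 0.1507], 'orientation': [-179.4678, 0.2221, -79.7051], 'force': [1.3102, 1.5625, 0.8163], 'moment': [0.2058, -0.2524, 0.0271], 'opening': 0.0564}
goal (526.1, -248.4, 150, -94.5) -> offset [498.5, 108.9, -5.8] roll 0.257
```

View pics/c5.png

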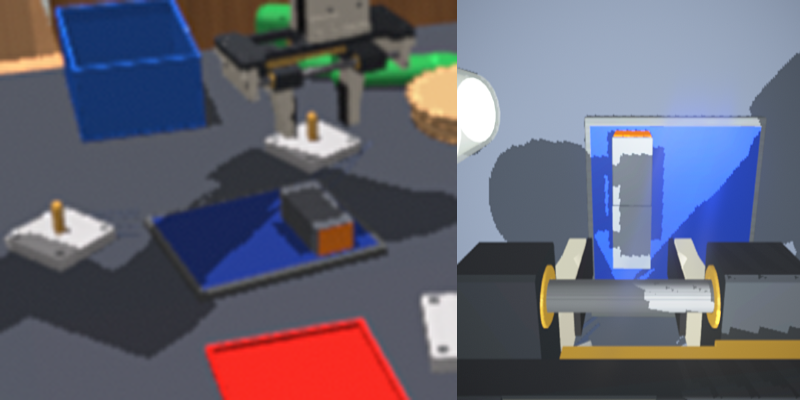

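>>> jog_arm(motion=[{"offset": [20, 5, 0], "roll": 0.01, "hand": 58}, {"offset": [55, 12, 0], "roll": 0.05, "hand": 58}, {"offset": [95, 21, 0], "roll": 0.08, "hand": 58}, {"offset": [135, 30, 0], "roll": 0.1, "hand": 58}, {"offset": [175, 39, 0], "roll": 0.12, "hand": 58}, {"offset": [215, 48, 0], "roll": 0.14, "hand": 58}, {"offset": [255, 57, 0], "roll": 0.16, "hand": 58}, {"offset": [295, 66, 0], "roll": 0.18, "hand": 58}, {"offset": [335, 75, 0], "roll": 0.2, "hand": 58}, {"offset": [375, 84, 0], "roll": 0.22, "hand": 58}, {"offset": [415, 93, 0], "roll": 0.24, "hand": 58}, {"offset": [450, 101, 0], "roll": 0.257, "hand": 58}, {"offset": [480, 107.5, 0], "roll": 0.257, "hand": 58}, {"offset": [498.5, 111.6, 0], "roll": 0.257, "hand": 58}, {"offset": [498.5, 111.6, 0], "roll": 0.257, "hand": 58}, {"offset": [498.5, 111.6, 0], "roll": 0.257, "hand": 58}])

```text
clock: 24.13
tool_pos: [0.5212, -0.2508, 0.142]
orientation: [179.9, 0.0, -94.7]
force: [-0.6, -0.2, 0.4]
opening: 0.0579
```

```bash
python3 - <<'E'
from h import *
st(); w=snap('wrist'); M=masks(w)
for k,z in [('yellow',.048),('orange',.044)]:
    for c in blobs(M[k],40): print(k,c.mean(0).round(),rect(w,c,z))
goal(523.4,-248.9,26.5,-94.5); pin()
t=snap('top'); m=masks(t)['orange']
for c in blobs(m,5): print('orange top',c.mean(0),(ray(t,c.mean(0),.03)*1000).round())
E
```

```text
{'clock': 24.1333, 'tool_pos': [0.5212, -0.2508, 0.142], 'orientation': [179.8546, 0.0209, -94.6835], 'force': [-0.5952, -0.2455, 0.4483], 'moment': [0.1828, -0.0314, 0.0107], 'opening': 0.0579}
yellow [334. 151.] [465.5, -280.4, 32.1, 5.0, 88.7]
yellow [370. 144.] [440.3, -280.2, 84.7, 37.0, 85.3]
yellow [256. 143.] [520.2, -287.2, 83.8, 36.8, 85.3]
yellow [482. 145.] [360.2, -273.9, 85.4, 36.8, 85.4]
orange [364. 212.] [442.8, -232.5, 46.9, 8.1, -4.7]
orange [254. 209.] [524.0, -240.4, 45.5, 7.2, -4.7]
goal (523.4, -248.9, 26.5, -94.5) -> offset [-1.2, -2.0, 115.7] roll -0.002
gauge [] tray [[465.9, 33.0, 156.6, 107.7, -0.8]] pad [[487.8, 286.9, 202.8, 164.4, 10.2]]
orange top [371.22580645 251.74193548] [[ 365. -229.   30.]]
orange top [372.3125 223.    ] [[ 446. -235.   30.]]
orange top [373.93333333 195.        ] [[ 526. -243.   30.]]
```

>>> jog_arm(motion=[{"offset": [-1.2, -2, 30], "roll": 0, "hand": 58}, {"offset": [-1.2, -2, 60], "roll": 0, "hand": 58}, {"offset": [-1.2, -2, 85], "roll": 0, "hand": 58}, {"offset": [-1.2, -2, 102], "roll": 0, "hand": 58}, {"offset": [-1.2, -2, 111], "roll": 0, "hand": 58}, {"offset": [-1.2, -2, 115], "roll": 0, "hand": 58}, {"offset": [-1.2, -2, 115], "roll": 0, "hand": 58}, {"offset": [-1.2, -2, 115], "roll": 0, "hand": 50}, {"offset": [-1.2, -2, 115], "roll": 0, "hand": 40}, {"offset": [-1.2, -2, 115], "roll": 0, "hand": 36}, {"offset": [-1.2, -2, 115], "roll": 0, "hand": 36}, {"offset": [-1.2, -2, 115], "roll": 0, "hand": 36}, {"offset": [-1.2, -2, 115], "roll": 0, "hand": 36}])

```text
clock: 25.37
tool_pos: [0.5251, -0.2487, 0.0295]
orientation: [-179.9, -0.0, -94.5]
force: [-2.2, 1.8, 7.1]
opening: 0.0437
```

>>> jog_arm(motion=[{"offset": [0, 0, -3], "roll": 0, "hand": 36}, {"offset": [0, 0, -6], "roll": 0, "hand": 36}, {"offset": [0, 0, -9], "roll": 0, "hand": 36}, {"offset": [0, 0, -12], "roll": 0, "hand": 36}, {"offset": [0, 0, -15], "roll": 0, "hand": 36}, {"offset": [0, 0, -18], "roll": 0, "hand": 36}, {"offset": [0, 0, -21], "roll": 0, "hand": 36}, {"offset": [0, 0, -24], "roll": 0, "hand": 36}, {"offset": [0, 0, -27], "roll": 0, "hand": 36}, {"offset": [0, 0, -30], "roll": 0, "hand": 36}, {"offset": [0, 0, -30], "roll": 0, "hand": 36}])

```text
clock: 26.28
tool_pos: [0.5251, -0.2489, 0.0591]
orientation: [-180.0, -0.0, -94.5]
force: [-1.9, 1.0, -3.8]
opening: 0.0439
```

```bash
python3 - <<'E'
from h import *
st(); w=snap('wrist'); print(tilt(w))
E
```

```text
{'clock': 26.2833, 'tool_pos': [0.5251, -0.2489, 0.0591], 'orientation': [-179.9502, -0.0169, -94.5234], 'force': [-1.8512, 0.9567, -3.7997], 'moment': [0.4376, 0.7617, -0.1293], 'opening': 0.0439}
('rows', 78, 268, 'tilt', np.float64(-9.0), [(0, 70), (15, 71), (30, 85), (45, 106), (60, 131), (75, 158), (90, 187), (105, 217)])
```

>>> jog_arm(motion=[{"offset": [2, 0, -7], "roll": 0, "hand": 36}, {"offset": [3.6, 0, -15], "roll": 0, "hand": 36}, {"offset": [6.5, 0, -22], "roll": 0, "hand": 36}, {"offset": [10, 0, -28], "roll": 0, "hand": 36}, {"offset": [14, 0, -34], "roll": 0, "hand": 36}, {"offset": [18, 0, -39], "roll": 0, "hand": 36}, {"offset": [23, 0, -44], "roll": 0, "hand": 36}, {"offset": [28, 0, -49], "roll": 0, "hand": 36}, {"offset": [34, 0, -53], "roll": 0, "hand": 36}, {"offset": [40, 0, -57], "roll": 0, "hand": 36}, {"offset": [46, 0, -60], "roll": 0, "hand": 36}, {"offset": [53, 0, -62.5], "roll": 0, "hand": 36}, {"offset": [60, 0, -65], "roll": 0, "hand": 36}, {"offset": [66.5, 0, -66], "roll": 0, "hand": 36}, {"offset": [71, 0, -67], "roll": 0, "hand": 36}, {"offset": [75, 0, -67], "roll": 0, "hand": 36}, {"offset": [75, 0, -67], "roll": 0, "hand": 36}])

```text
clock: 27.75
tool_pos: [0.5193, -0.3244, 0.1263]
orientation: [-179.9, -0.0, -94.5]
force: [0.2, 3.6, -1.3]
opening: 0.0437
```

>>> jog_arm(motion=[{"offset": [-8, 0, -5], "roll": 0, "hand": 36}, {"offset": [-16, 0, -15], "roll": 0, "hand": 36}, {"offset": [-24, 0, -25], "roll": 0, "hand": 36}, {"offset": [-30, 0, -35], "roll": 0, "hand": 36}, {"offset": [-36, 0, -45], "roll": 0, "hand": 36}, {"offset": [-40, 0, -55], "roll": 0, "hand": 36}, {"offset": [-40, 0, -60], "roll": 0, "hand": 36}, {"offset": [-40, 0, -60], "roll": 0, "hand": 36}, {"offset": [-40, 0, -60], "roll": 0, "hand": 36}])

```text
clock: 28.5
tool_pos: [0.5221, -0.2835, 0.1856]
orientation: [-180.0, 0.0, -94.5]
force: [0.5, 0.3, -2.3]
opening: 0.0436
```

```bash
cat >> h.py <<'E'
def hang(w):
    # rows of the yellow face's two ends, and where each puts the face in tool x (mm) if the stamp hangs upright
    m=masks(w)['yellow'][:,238:278].sum(1)>22; r=np.nonzero(m)[0]
    T=np.array(w['T_tool_cam']); K=np.array(w['K']); out=[]
    for v,z in ((r.min()-.5,.0755),(r.max()+.5,-.012)):
        d=T[:3,:3]@np.linalg.inv(K)@np.array([258,v,1]); out.append(round(float((T[:3,3]+d*((z-T[2,3])/d[2]))[0]*1000),1))
    c=np.nonzero(masks(w)['yellow'][r.min()+25])[0]; c=c[(c>190)&(c<330)]
    print('rows',r.min(),r.max(),'face x: bore end, cap end',out,'cols',c.min(),c.max())
E
python3 - <<'E'
from h import *
st(); w=snap('wrist','w11.png'); hang(w); pin()
E
```

```text
{'clock': 28.5, 'tool_pos': [0.5221, -0.2835, 0.1856], 'orientation': [-179.9585, 0.001, -94.5222], 'force': [0.4947, 0.3145, -2.3333], 'moment': [0.0554, -0.0357, 0.0001], 'opening': 0.0436}
rows 196 252 face x: bore end, cap end [6.2, 8.1] cols 226 290
gauge [[698.3, 20.0, 110.2, 106.3, -13.2]] tray [[466.9, 3.5, 165.4, 159.2, -88.7]] pad [[488.6, 287.1, 203.1, 164.4, 10.2]]
```

```bash
python3 - <<'E'
from h import *
brass((.698,.020))
E
```

```text
top pin px [281.5 136.5] at [698.5  18.1] size [5. 7.]
top foot [698.3, 20.0, 110.2, 106.3, -13.2]
side pin px [288.5 205. ] at [619.  -52.9] size [11.  2.]
side pin px [306.5 197.5] at [677.7 -34.1] size [3. 7.]
side pin px [295. 191.] at [659.5   4. ] size [24.  4.]
```

>>> jog_arm(motion=[{"offset": [-10, -5, 0], "roll": 0, "hand": 36}, {"offset": [-30, -15, 0], "roll": 0, "hand": 36}, {"offset": [-55, -27.5, 0], "roll": 0, "hand": 36}, {"offset": [-85, -42.5, 0], "roll": 0, "hand": 36}, {"offset": [-115, -57.5, 0], "roll": 0, "hand": 36}, {"offset": [-145, -72.5, 0], "roll": 0, "hand": 36}, {"offset": [-175, -87.5, 0], "roll": 0, "hand": 36}, {"offset": [-205, -102.5, 3], "roll": 0, "hand": 36}, {"offset": [-235, -117.5, 6], "roll": 0, "hand": 36}, {"offset": [-260, -130, 10], "roll": 0, "hand": 36}, {"offset": [-282, -141, 13], "roll": 0, "hand": 36}, {"offset": [-296, -148, 15], "roll": 0, "hand": 36}, {"offset": [-303, -151.6, 17], "roll": 0, "hand": 36}, {"offset": [-303, -151.6, 17], "roll": 0, "hand": 36}, {"offset": [-303, -151.6, 17], "roll": 0, "hand": 36}])

```text
clock: 29.95
tool_pos: [0.6966, 0.0062, 0.1678]
orientation: [179.9, -0.0, -94.5]
force: [-0.5, -0.5, -2.2]
opening: 0.0435
```

```bash
cat >> h.py <<'E'
def sidepin(xy):
    o=ctrl.get_obs(); s=snap('side'); H=cv2.cvtColor(s['img'],cv2.COLOR_RGB2HSV).astype(int); e=proj(s,[[*xy,.020],[*xy,.065]])
    m=(H[:,:,0]>8)&(H[:,:,0]<26)&(H[:,:,1]>90)&(H[:,:,2]>50); u=int(e[0,0]); v0,v1=int(e[1,1]),int(e[0,1])
    M=np.zeros_like(m); M[v0-1:v1+8,u-13:u+14]=m[v0-1:v1+8,u-13:u+14]
    print('expected pin px',e.round(1).tolist())
    for b in blobs(M,5): print('brass',b.min(0),b.max(0))
    Y=masks(s)['yellow']; Z=np.zeros_like(Y); Z[v0-60:v0,u-25:u+25]=Y[v0-60:v0,u-25:u+25]
    for b in blobs(Z,30): print('stamp yellow px',b.min(0),b.max(0))
    T=np.array(o['tool_pos']); return s
E
python3 - <<'E'
from h import *
st(); w=snap('wrist'); hang(w); s=sidepin((.6984,.0185)); t=.1685-.0793
print(proj(s,[[.6984-.0185,.0185-.018,t+.004],[.6984+.0185,.0185-.018,t+.004]]))
E
```

```text
{'clock': 29.95, 'tool_pos': [0.6966, 0.0062, 0.1678], 'orientation': [179.9317, -0.0275, -94.5228], 'force': [-0.4652, -0.4842, -2.1727], 'moment': [-0.0157, 0.0056, -0.0139], 'opening': 0.0435}
rows 196 252 face x: bore end, cap end [6.2, 8.1] cols 226 268
expected pin px [[305.6, 192.9], [306.7, 179.4]]
brass [303. 179.] [309. 194.]
stamp yellow px [303. 147.] [318. 175.]
[[303.6064169  175.00546757]
 [316.31157342 172.95543845]]
```

>>> jog_arm(motion=[{"offset": [0, 0, 8], "roll": 0, "hand": 36}, {"offset": [0, 0, 15], "roll": 0, "hand": 36}, {"offset": [0, 0, 20], "roll": 0, "hand": 36}, {"offset": [0, 0, 23], "roll": 0, "hand": 36}, {"offset": [0, 0, 25], "roll": 0, "hand": 36}, {"offset": [0, 0, 26.5], "roll": 0, "hand": 36}, {"offset": [0, 0, 28], "roll": 0, "hand": 36}, {"offset": [0, 0, 29.5], "roll": 0, "hand": 36}, {"offset": [0, 0, 31], "roll": 0, "hand": 36}, {"offset": [0, 0, 32], "roll": 0, "hand": 36}, {"offset": [0, 0, 32], "roll": 0, "hand": 36}])

```text
clock: 30.97
tool_pos: [0.6976, 0.0054, 0.1413]
orientation: [-179.8, -0.1, -94.5]
force: [-8.4, -2.1, 23.2]
opening: 0.0441
```

```bash
python3 - <<'E'
from h import *
st(); w=snap('wrist'); hang(w)
E
```

```text
{'clock': 30.9667, 'tool_pos': [0.6976, 0.0054, 0.1413], 'orientation': [-179.8079, -0.0942, -94.4552], 'force': [-8.402, -2.0586, 23.2219], 'moment': [-1.0854, 3.9358, 0.1548], 'opening': 0.0441}
rows 196 252 face x: bore end, cap end [6.2, 8.1] cols 226 269
```

>>> jog_arm(motion=[{"offset": [0, 0, -5], "roll": 0, "hand": 36}, {"offset": [0, 0, -14], "roll": 0, "hand": 36}, {"offset": [0, 0, -26], "roll": 0, "hand": 36}, {"offset": [0, 0, -36], "roll": 0, "hand": 36}, {"offset": [0, 0, -42], "roll": 0, "hand": 36}])

```text
clock: 31.43
tool_pos: [0.6978, 0.0069, 0.1801]
orientation: [-179.9, 0.0, -94.5]
force: [-0.0, 0.3, -1.2]
opening: 0.0439
```

>>> jog_arm(motion=[{"offset": [4, 7, 0], "roll": -0.05, "hand": 36}, {"offset": [9, 18, 0], "roll": -0.15, "hand": 36}, {"offset": [14, 28, 0], "roll": -0.26, "hand": 36}, {"offset": [19, 38, 0], "roll": -0.38, "hand": 36}, {"offset": [24, 48, 0], "roll": -0.5, "hand": 36}, {"offset": [29, 58, 0], "roll": -0.62, "hand": 36}, {"offset": [34, 68, 0], "roll": -0.74, "hand": 36}, {"offset": [39, 78, 0], "roll": -0.86, "hand": 36}, {"offset": [44, 88, 0], "roll": -0.98, "hand": 36}, {"offset": [49, 98, 5], "roll": -1.1, "hand": 36}, {"offset": [54, 108, 10], "roll": -1.22, "hand": 36}, {"offset": [59, 118, 15], "roll": -1.34, "hand": 36}, {"offset": [64, 128, 20], "roll": -1.46, "hand": 36}, {"offset": [68, 136, 25], "roll": -1.57, "hand": 36}, {"offset": [70, 140, 28], "roll": -1.64, "hand": 36}, {"offset": [70, 140, 30], "roll": -1.67, "hand": 36}, {"offset": [70, 140, 30], "roll": -1.67, "hand": 36}, {"offset": [70, 140, 30], "roll": -1.67, "hand": 36}])

```text
clock: 32.93
tool_pos: [0.5523, -0.052, 0.1487]
orientation: [-180.0, -0.0, 1.1]
force: [0.5, -0.8, -1.6]
opening: 0.0436
```

```bash
python3 - <<'E'
from h import *
st(); print(np.round(ctrl.get_obs()['joint_pos'],1)); w=snap('wrist','w12.png'); hang(w); pin(); goal(552,-53,90,1.2)
s=snap('side'); print([rect(s,c,.012) for c in blobs(masks(s)['red'],400)])
E
```

```text
{'clock': 32.9333, 'tool_pos': [0.5523, -0.052, 0.1487], 'orientation': [-179.9902, -0.0313, 1.0915], 'force': [0.5149, -0.7805, -1.6261], 'moment': [0.0154, -0.0323, -0.1159], 'opening': 0.0436}
[ 14.8  13.6 -21.6  -0.  -54.7  76.2]
rows 195 330 face x: bore end, cap end [6.7, -32.5] cols 226 289
gauge [] tray [[466.7, -13.6, 198.9, 159.6, -88.8]] pad [[484.5, 307.0, 202.1, 123.9, 10.2]]
goal (552, -53, 90, 1.2) -> offset [-0.4, 1.0, 58.7] roll -0.002
[[465.6, -19.6, 214.8, 163.6, -88.6]]
```

>>> jog_arm(motion=[{"offset": [-0.4, 1, 12], "roll": 0, "hand": 36}, {"offset": [-0.4, 1, 28], "roll": 0, "hand": 36}, {"offset": [-0.4, 1, 42], "roll": 0, "hand": 36}, {"offset": [-0.4, 1, 52], "roll": 0, "hand": 36}, {"offset": [-0.4, 1, 58], "roll": 0, "hand": 36}, {"offset": [-0.4, 1, 61], "roll": 0, "hand": 36}, {"offset": [-0.4, 1, 63], "roll": 0, "hand": 36}, {"offset": [-0.4, 1, 63.5], "roll": 0, "hand": 36}, {"offset": [-0.4, 1, 63.5], "roll": 0, "hand": 36}])

```text
clock: 33.83
tool_pos: [0.5588, -0.053, 0.0912]
orientation: [179.9, -0.8, 1.4]
force: [1.6, -2.8, 30.3]
opening: 0.0438
```

```bash
python3 - <<'E'
from h import *
st(); w=snap('wrist'); hang(w)
E
```

```text
{'clock': 33.8333, 'tool_pos': [0.5588, -0.053, 0.0912], 'orientation': [179.9449, -0.8202, 1.3524], 'force': [1.6011, -2.7502, 30.3424], 'moment': [-0.8693, -0.4694, 0.0376], 'opening': 0.0438}
rows 208 332 face x: bore end, cap end [-2.6, -33.6] cols 224 292
```

>>> jog_arm(motion=[{"offset": [0, 0, -5], "roll": 0, "hand": 36}, {"offset": [0, 0, -15], "roll": 0, "hand": 36}, {"offset": [0, 0, -25], "roll": 0, "hand": 36}, {"offset": [-5, 0, -30], "roll": 0, "hand": 36}, {"offset": [-12, 0, -30], "roll": 0, "hand": 36}, {"offset": [-20, 0, -30], "roll": 0, "hand": 36}, {"offset": [-20, 0, -30], "roll": 0, "hand": 36}, {"offset": [-20, 0, -30], "roll": 0, "hand": 36}])

```text
clock: 34.55
tool_pos: [0.5305, -0.0537, 0.1145]
orientation: [180.0, 0.1, 1.2]
force: [0.5, 0.1, -2.1]
opening: 0.0439
```

```bash
python3 - <<'E'
from h import *
st(); w=snap('wrist'); hang(w); pin(); goal(532,-53,90,1.2)
E
```

```text
{'clock': 34.55, 'tool_pos': [0.5305, -0.0537, 0.1145], 'orientation': [179.9943, 0.0514, 1.1651], 'force': [0.5304, 0.0645, -2.0763], 'moment': [-0.0266, -0.0945, 0.0267], 'opening': 0.0439}
rows 208 332 face x: bore end, cap end [-2.7, -33.6] cols 224 291
gauge [[702.5, 17.8, 108.3, 101.2, 77.1]] tray [[453.8, -13.7, 199.3, 133.7, -88.8]] pad [[484.7, 305.7, 202.1, 126.4, 10.2]]
goal (532, -53, 90, 1.2) -> offset [0.5, -0.6, 24.6] roll -0.001
```

>>> jog_arm(motion=[{"offset": [0, 0, 8], "roll": 0, "hand": 36}, {"offset": [0, 0, 16], "roll": 0, "hand": 36}, {"offset": [0, 0, 21], "roll": 0, "hand": 36}, {"offset": [0, 0, 24], "roll": 0, "hand": 36}, {"offset": [0, 0, 26], "roll": 0, "hand": 36}, {"offset": [0, 0, 28], "roll": 0, "hand": 36}, {"offset": [0, 0, 30], "roll": 0, "hand": 36}, {"offset": [0, 0, 30], "roll": 0, "hand": 36}])

```text
clock: 35.32
tool_pos: [0.5319, -0.0536, 0.0853]
orientation: [180.0, -0.0, 1.2]
force: [-1.6, -0.1, 1.8]
opening: 0.0436
```

```bash
python3 - <<'E'
from h import *
st(); w=snap('wrist'); hang(w)
E
```

```text
{'clock': 35.3167, 'tool_pos': [0.5319, -0.0536, 0.0853], 'orientation': [179.9846, -0.0248, 1.1805], 'force': [-1.6475, -0.1343, 1.8052], 'moment': [-0.0363, 0.5358, -0.0094], 'opening': 0.0436}
rows 209 332 face x: bore end, cap end [-3.4, -33.6] cols 224 291
```

>>> jog_arm(motion=[{"offset": [0, 0, -1], "roll": 0, "hand": 50}, {"offset": [0, 0, -1], "roll": 0, "hand": 56}, {"offset": [0, 0, -1], "roll": 0, "hand": 56}, {"offset": [0, 0, -1], "roll": 0, "hand": 56}, {"offset": [-5, 0, -1], "roll": 0, "hand": 56}, {"offset": [-10, 0, -1], "roll": 0, "hand": 56}, {"offset": [-14, 0, -1], "roll": 0, "hand": 56}, {"offset": [-14, 0, -1], "roll": 0, "hand": 56}, {"offset": [-14, 0, -1], "roll": 0, "hand": 46}, {"offset": [-14, 0, -1], "roll": 0, "hand": 36}, {"offset": [-14, 0, -1], "roll": 0, "hand": 36}, {"offset": [-14, 0, -1], "roll": 0, "hand": 36}, {"offset": [-14, 0, -1], "roll": 0, "hand": 36}, {"offset": [-14, 0, -4], "roll": 0, "hand": 36}, {"offset": [-14, 0, -9], "roll": 0, "hand": 36}, {"offset": [-10, 0, -9], "roll": 0, "hand": 36}, {"offset": [-6, 0, -9], "roll": 0, "hand": 36}, {"offset": [-6, 0, -9], "roll": 0, "hand": 36}, {"offset": [-6, 0, -9], "roll": 0, "hand": 36}])

```text
clock: 36.95
tool_pos: [0.5257, -0.0537, 0.0936]
orientation: [180.0, 0.0, 1.1]
force: [0.3, 0.4, -2.3]
opening: 0.044
```

```bash
python3 - <<'E'
from h import *
st(); w=snap('wrist','w13.png'); hang(w); pin()
E
```

```text
{'clock': 36.95, 'tool_pos': [0.5257, -0.0537, 0.0936], 'orientation': [179.9994, 0.0162, 1.1484], 'force': [0.2941, 0.4454, -2.3202], 'moment': [0.0037, 0.0183, 0.0247], 'opening': 0.044}
rows 189 325 face x: bore end, cap end [11.0, -29.7] cols 225 290
gauge [[698.2, 18.8, 110.0, 108.3, -12.9]] tray [[449.5, -13.8, 199.3, 125.0, -88.8]] pad [[485.3, 301.9, 202.2, 134.7, 9.9]]
```

View pics/w13.png

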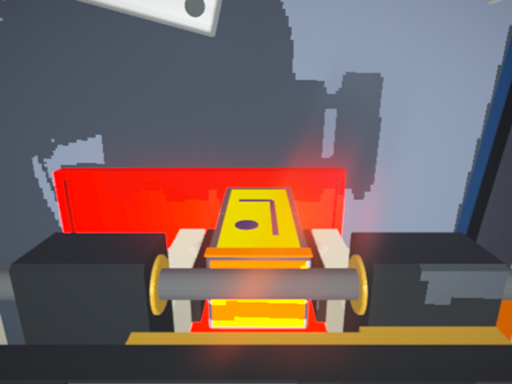

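>>> jog_arm(motion=[{"offset": [0, 0, 4], "roll": 0, "hand": 36}, {"offset": [0, 0, 7.5], "roll": 0, "hand": 36}, {"offset": [0, 0, 9.3], "roll": 0, "hand": 36}, {"offset": [0, 0, 9.3], "roll": 0, "hand": 36}])

```text
clock: 37.38
tool_pos: [0.5262, -0.0537, 0.0856]
orientation: [180.0, -0.1, 1.2]
force: [-2.7, -0.8, 11.1]
opening: 0.0438
```

>>> jog_arm(motion=[{"offset": [-4, 0, -0.8], "roll": 0, "hand": 36}, {"offset": [-8, 0, -1.7], "roll": 0, "hand": 36}, {"offset": [-16, 0, -3], "roll": 0, "hand": 36}, {"offset": [-24, 0, -3.4], "roll": 0, "hand": 36}, {"offset": [-32, 0, -3.2], "roll": 0, "hand": 36}, {"offset": [-40, 0, -2.2], "roll": 0, "hand": 36}, {"offset": [-48, 0, -0.5], "roll": 0, "hand": 36}, {"offset": [-56, 0, 2], "roll": 0, "hand": 36}, {"offset": [-63, 0, 4.8], "roll": 0, "hand": 36}, {"offset": [-70.5, 0, 8.5], "roll": 0, "hand": 36}, {"offset": [-77, 0, 12.7], "roll": 0, "hand": 36}, {"offset": [-84, 0, 18], "roll": 0, "hand": 36}, {"offset": [-90, 0, 23], "roll": 0, "hand": 36}, {"offset": [-95, 0, 29], "roll": 0, "hand": 36}, {"offset": [-100, 0, 35], "roll": 0, "hand": 36}, {"offset": [-105, 0, 42], "roll": 0, "hand": 36}, {"offset": [-108.5, 0, 49], "roll": 0, "hand": 36}, {"offset": [-112, 0, 56.5], "roll": 0, "hand": 36}, {"offset": [-113, 0, 60], "roll": 0, "hand": 36}, {"offset": [-113, 0, 60], "roll": 0, "hand": 36}])

```text
clock: 39.05
tool_pos: [0.4099, -0.0565, 0.0243]
orientation: [180.0, 0.2, 1.2]
force: [-5.6, -1.2, 6.0]
opening: 0.044
```

```bash
python3 - <<'E'
from h import *
st(); w=snap('wrist','w14.png')
m=masks(w)['yellow'][:,238:278].sum(1)>22; r=np.nonzero(m)[0]; print(r.min(),r.max())
s=snap('side','s6.png'); cv2.imwrite('pics/c6.png',np.hstack([cv2.resize(s['img'][150:270,160:300],(467,400),interpolation=cv2.INTER_CUBIC),cv2.resize(w['img'],(333,400))])[:,:,::-1])
E
```

```text
{'clock': 39.05, 'tool_pos': [0.4099, -0.0565, 0.0243], 'orientation': [179.9666, 0.1724, 1.1586], 'force': [-5.5888, -1.1956, 6.04], 'moment': [-0.0019, 1.6466, -0.0063], 'opening': 0.044}
142 332
```

View pics/c6.png

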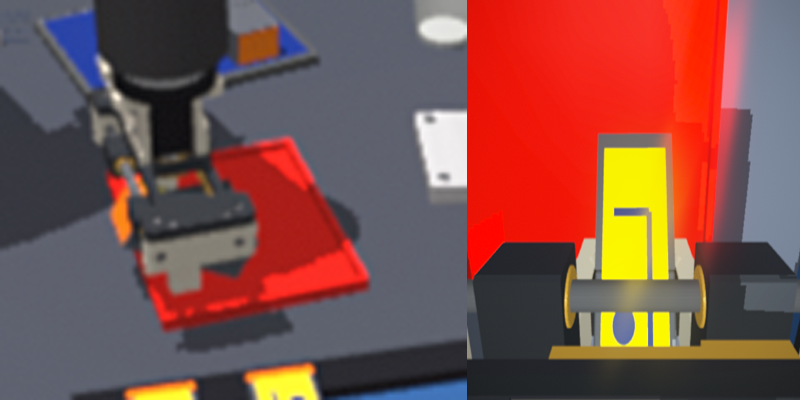

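```bash
python3 - <<'E'
from h import *
pin(); s=snap('side','s7.png'); print([rect(s,c,.012) for c in blobs(masks(s)['red'],400)])
for c in blobs(masks(s)['orange'],8): print(c.mean(0),(ray(s,c.mean(0),.025)*1000).round())
w=snap('wrist'); T=np.array(w['T_tool_cam']); K=np.array(w['K'])
for v in (142,): 
    d=T[:3,:3]@np.linalg.inv(K)@np.array([258,v,1])
    for z in (-.017,-.03,-.05): print(z,(T[:3,3]+d*((z-T[2,3])/d[2]))*1000)
m=masks(w)['yellow']
for r in (146,180,220,255): q=np.nonzero(m[r,150:360])[0]+150; print(r,q.min(),q.max())
E
```

```text
gauge [[698.1, 18.9, 110.2, 108.4, -13.1]] tray [[496.0, -13.2, 198.7, 101.8, -88.6]] pad [[488.6, 287.1, 203.2, 164.4, 10.2]]
[[465.3, -21.4, 213.8, 164.2, -88.5]]
[207.7254902  265.70588235] [[ 369. -200.   25.]]
[243.10416667 260.64583333] [[ 451. -206.   25.]]
[196.6969697  213.72727273] [[384.   2.  25.]]
[236.84848485 163.3030303 ] [[554. 224.  25.]]
-0.017 [ 56.86909517   0.5596811  -17.        ]
-0.03 [ 58.88645682   0.55922464 -30.        ]
-0.05 [ 61.99009014   0.5585224  -50.        ]
146 211 304
180 210 306
220 209 307
255 208 308
```

>>> jog_arm(motion=[{"offset": [0, 0, -5], "roll": 0, "hand": 36}, {"offset": [0, 0, -12], "roll": 0, "hand": 36}, {"offset": [0, 0, -18], "roll": 0, "hand": 36}, {"offset": [8, 0, -18], "roll": 0, "hand": 36}, {"offset": [20, 0, -18], "roll": 0, "hand": 36}, {"offset": [34, 0, -18], "roll": 0, "hand": 36}, {"offset": [48, 0, -18], "roll": 0, "hand": 36}, {"offset": [57, 0, -18], "roll": 0, "hand": 36}, {"offset": [60, 0, -18], "roll": 0, "hand": 36}, {"offset": [60, 0, -18], "roll": 0, "hand": 36}])

```text
clock: 40.13
tool_pos: [0.4732, -0.0548, 0.0423]
orientation: [180.0, 0.0, 1.1]
force: [-1.0, -0.2, -2.2]
opening: 0.0437
```

```bash
cat >> h.py <<'E'
def face(w,rows=None):
    # yellow face line in tool x,z from its apparent width (37 mm) at several rows
    m=masks(w)['yellow']; T=np.array(w['T_tool_cam']); K=np.array(w['K']); rr=np.nonzero(m[:,238:278].sum(1)>22)[0]
    for r in np.linspace(rr.min()+3,min(rr.max(),255)-3,4).astype(int):
        q=np.nonzero(m[r,150:360])[0]+150; dep=37/(q.max()-q.min()+1)*K[0,0]
        p=T[:3,3]*1000+dep*(T[:3,:3]@np.linalg.inv(K)@np.array([258,r,1])); print('row',r,'face at tool x,z',p[[0,2]].round(1))
    print('first row',rr.min())
E
python3 - <<'E'
from h import *
st(); w=snap('wrist'); face(w); pin(); s=snap('side')
for c in blobs(masks(s)['orange'],8): print(c.mean(0),(ray(s,c.mean(0),.06)*1000).round())
E
```

```text
{'clock': 40.1333, 'tool_pos': [0.4732, -0.0548, 0.0423], 'orientation': [179.9991, 0.0069, 1.1345], 'force': [-0.963, -0.2326, -2.2394], 'moment': [0.0046, 0.0407, -0.0155], 'opening': 0.0437}
row 145 face at tool x,z [ 55.1 -13. ]
row 180 face at tool x,z [ 43. -21.]
row 216 face at tool x,z [ 30.7 -27.4]
row 252 face at tool x,z [ 19.  -33.5]
first row 142
gauge [[698.1, 18.9, 110.2, 108.4, -13.1]] tray [] pad [[488.5, 287.3, 203.1, 164.3, 10.0]]
[207.7254902 265.7254902] [[ 362. -237.   60.]]
[243.10416667 260.64583333] [[ 440. -243.   60.]]
[219.97058824 203.5       ] [[443. -19.  60.]]
```

>>> jog_arm(motion=[{"offset": [0, 0, 6], "roll": 0, "hand": 36}, {"offset": [0, 0, 12], "roll": 0, "hand": 36}, {"offset": [0, 0, 16], "roll": 0, "hand": 36}, {"offset": [0, 0, 18], "roll": 0, "hand": 36}, {"offset": [0, 0, 20], "roll": 0, "hand": 36}, {"offset": [0, 0, 22], "roll": 0, "hand": 36}, {"offset": [0, 0, 23.5], "roll": 0, "hand": 36}, {"offset": [0, 0, 24], "roll": 0, "hand": 36}, {"offset": [0, 0, 24], "roll": 0, "hand": 36}])

```text
clock: 41.03
tool_pos: [0.4702, -0.0553, 0.0184]
orientation: [180.0, 0.2, 1.1]
force: [-8.7, 1.1, 9.3]
opening: 0.0438
```

```bash
python3 - <<'E'
from h import *
st(); w=snap('wrist'); face(w)
E
```

```text
{'clock': 41.0333, 'tool_pos': [0.4702, -0.0553, 0.0184], 'orientation': [179.954, 0.2144, 1.1464], 'force': [-8.7403, 1.1287, 9.3062], 'moment': [0.0294, 2.4142, 0.0032], 'opening': 0.0438}
row 149 face at tool x,z [ 54.8 -20.3]
row 183 face at tool x,z [ 43.3 -26.3]
row 217 face at tool x,z [ 31.3 -29.9]
row 252 face at tool x,z [ 20.1 -35.7]
first row 146
```

>>> jog_arm(motion=[{"offset": [0, 0, 0], "roll": 0, "hand": 46}, {"offset": [0, 0, 0], "roll": 0, "hand": 50}, {"offset": [0, 0, 0], "roll": 0, "hand": 56}, {"offset": [0, 0, 0], "roll": 0, "hand": 56}, {"offset": [0, 0, 0], "roll": 0, "hand": 56}, {"offset": [0, 0, -10], "roll": 0, "hand": 56}, {"offset": [0, 0, -30], "roll": 0, "hand": 56}, {"offset": [0, 0, -60], "roll": 0, "hand": 56}, {"offset": [0, 0, -90], "roll": 0, "hand": 56}, {"offset": [0, 0, -120], "roll": 0, "hand": 56}, {"offset": [0, 0, -130], "roll": 0, "hand": 56}, {"offset": [0, 0, -130], "roll": 0, "hand": 56}])

```text
clock: 42.08
tool_pos: [0.4746, -0.0544, 0.1517]
orientation: [-179.9, -0.3, 1.2]
force: [0.0, -0.3, 0.3]
opening: 0.0558
```

```bash
python3 - <<'E'
from h import *
st(); w=snap('wrist','w15.png'); M=masks(w); s=snap('side','s8.png')
for c in blobs(M['yellow'],100): print('yellow',c.mean(0),rect(w,c,.041))
pin(); goal(443.7,-242.7,142,-94.5)
for c in blobs(masks(s)['yellow'],60): print('side yellow',c.mean(0),rect(s,c,.041))
E
```

```text
{'clock': 42.0833, 'tool_pos': [0.4746, -0.0544, 0.1517], 'orientation': [-179.9346, -0.3493, 1.1846], 'force': [0.0127, -0.3085, 0.286], 'moment': [-0.0211, -0.0226, -0.0026], 'opening': 0.0558}
yellow [498.92592593 226.10185185] [447.4, -248.6, 35.2, 22.3, 12.7]
yellow [264.24637681 198.77971014] [464.6, -64.5, 98.2, 57.3, -2.0]
gauge [[698.1, 18.9, 110.2, 108.4, -13.0]] tray [] pad [[488.3, 287.2, 202.6, 164.3, 10.1]]
goal (443.7, -242.7, 142, -94.5) -> offset [-32.0, 187.3, 5.8] roll 1.669
side yellow [210.36842105 279.36842105] [362.2, -258.2, 73.8, 36.6, 85.4]
side yellow [247.18918919 274.21621622] [442.6, -264.8, 73.8, 36.4, 85.8]
side yellow [467.94848485 301.46969697] [852.2, -460.4, 256.9, 166.4, 48.2]
side yellow [233.27848101 216.03797468] [468.6, -55.3, 88.3, 40.5, -1.9]
side yellow [ 91.25352113 160.05633803] [124.8, 345.5, 115.3, 84.7, -87.0]
side yellow [ 72.69714286 127.52571429] [76.2, 596.1, 249.9, 163.4, -34.9]
```

>>> jog_arm(motion=[{"offset": [-2, 12, 0], "roll": 0.1, "hand": 58}, {"offset": [-4, 25, 0], "roll": 0.22, "hand": 58}, {"offset": [-6, 38, 0], "roll": 0.34, "hand": 58}, {"offset": [-8, 51, 0], "roll": 0.46, "hand": 58}, {"offset": [-11, 64, 0], "roll": 0.58, "hand": 58}, {"offset": [-13, 77, 0], "roll": 0.7, "hand": 58}, {"offset": [-15, 90, 0], "roll": 0.82, "hand": 58}, {"offset": [-17, 103, 0], "roll": 0.94, "hand": 58}, {"offset": [-20, 116, 0], "roll": 1.06, "hand": 58}, {"offset": [-22, 129, 0], "roll": 1.18, "hand": 58}, {"offset": [-24, 142, 2], "roll": 1.3, "hand": 58}, {"offset": [-26, 155, 4], "roll": 1.42, "hand": 58}, {"offset": [-29, 168, 6], "roll": 1.54, "hand": 58}, {"offset": [-31, 181, 6], "roll": 1.64, "hand": 58}, {"offset": [-32, 187, 6], "roll": 1.669, "hand": 58}, {"offset": [-32, 187, 6], "roll": 1.669, "hand": 58}, {"offset": [-32, 187, 6], "roll": 1.669, "hand": 58}])

```text
clock: 43.65
tool_pos: [0.4439, -0.2423, 0.1416]
orientation: [179.9, 0.0, -94.4]
force: [0.8, -0.1, 0.1]
opening: 0.0577
```

```bash
python3 - <<'E'
from h import *
st(); w=snap('wrist'); M=masks(w)
for k,z in [('yellow',.048),('orange',.044)]:
    for c in blobs(M[k],40): print(k,c.mean(0).round(),rect(w,c,z))
goal(443.5,-243.2,27,-94.5); pin()
E
```

```text
{'clock': 43.65, 'tool_pos': [0.4439, -0.2423, 0.1416], 'orientation': [179.9039, 0.0117, -94.3504], 'force': [0.8349, -0.1462, 0.1411], 'moment': [0.0458, -0.0798, -0.0257], 'opening': 0.0577}
yellow [374. 141.] [360.6, -273.9, 85.0, 36.9, 85.3]
yellow [259. 140.] [440.6, -280.3, 85.5, 36.7, 85.5]
orange [256. 208.] [444.4, -232.7, 45.4, 7.2, -4.4]
goal (443.5, -243.2, 27, -94.5) -> offset [1.2, 0.4, 114.9] roll 0.003
gauge [[698.1, 18.9, 110.2, 108.4, -13.1]] tray [[466.1, 30.7, 159.1, 111.0, 1.2]] pad [[488.4, 287.0, 202.7, 164.5, 10.2]]
```

>>> jog_arm(motion=[{"offset": [1.2, 0.4, 30], "roll": 0.003, "hand": 58}, {"offset": [1.2, 0.4, 60], "roll": 0.003, "hand": 58}, {"offset": [1.2, 0.4, 85], "roll": 0.003, "hand": 58}, {"offset": [1.2, 0.4, 102], "roll": 0.003, "hand": 58}, {"offset": [1.2, 0.4, 111], "roll": 0.003, "hand": 58}, {"offset": [1.2, 0.4, 115], "roll": 0.003, "hand": 58}, {"offset": [1.2, 0.4, 115], "roll": 0.003, "hand": 58}, {"offset": [1.2, 0.4, 115], "roll": 0.003, "hand": 50}, {"offset": [1.2, 0.4, 115], "roll": 0.003, "hand": 40}, {"offset": [1.2, 0.4, 115], "roll": 0.003, "hand": 36}, {"offset": [1.2, 0.4, 115], "roll": 0.003, "hand": 36}, {"offset": [1.2, 0.4, 115], "roll": 0.003, "hand": 36}, {"offset": [1.2, 0.4, 115], "roll": 0.003, "hand": 36}])

```text
clock: 44.83
tool_pos: [0.4444, -0.2436, 0.0286]
orientation: [-179.9, -0.0, -94.6]
force: [-1.3, 2.0, 7.2]
opening: 0.044
```

>>> jog_arm(motion=[{"offset": [0, 0, -3], "roll": 0, "hand": 36}, {"offset": [0, 0, -6], "roll": 0, "hand": 36}, {"offset": [0, 0, -9], "roll": 0, "hand": 36}, {"offset": [0, 0, -12], "roll": 0, "hand": 36}, {"offset": [0, 0, -15], "roll": 0, "hand": 36}, {"offset": [0, 0, -18], "roll": 0, "hand": 36}, {"offset": [0, 0, -21], "roll": 0, "hand": 36}, {"offset": [0, 0, -24], "roll": 0, "hand": 36}, {"offset": [0, 0, -27], "roll": 0, "hand": 36}, {"offset": [0, 0, -30], "roll": 0, "hand": 36}, {"offset": [0, 0, -30], "roll": 0, "hand": 36}])

```text
clock: 45.75
tool_pos: [0.444, -0.2437, 0.0582]
orientation: [-180.0, -0.0, -94.6]
force: [-1.2, 1.2, -3.0]
opening: 0.0438
```

>>> jog_arm(motion=[{"offset": [2, 0, -7], "roll": 0, "hand": 36}, {"offset": [3.6, 0, -15], "roll": 0, "hand": 36}, {"offset": [6.5, 0, -22], "roll": 0, "hand": 36}, {"offset": [10, 0, -28], "roll": 0, "hand": 36}, {"offset": [14, 0, -34], "roll": 0, "hand": 36}, {"offset": [18, 0, -39], "roll": 0, "hand": 36}, {"offset": [23, 0, -44], "roll": 0, "hand": 36}, {"offset": [28, 0, -49], "roll": 0, "hand": 36}, {"offset": [34, 0, -53], "roll": 0, "hand": 36}, {"offset": [40, 0, -57], "roll": 0, "hand": 36}, {"offset": [46, 0, -60], "roll": 0, "hand": 36}, {"offset": [53, 0, -62.5], "roll": 0, "hand": 36}, {"offset": [60, 0, -65], "roll": 0, "hand": 36}, {"offset": [66.5, 0, -66], "roll": 0, "hand": 36}, {"offset": [71, 0, -67], "roll": 0, "hand": 36}, {"offset": [75, 0, -67], "roll": 0, "hand": 36}, {"offset": [75, 0, -67], "roll": 0, "hand": 36}])

```text
clock: 47.17
tool_pos: [0.438, -0.3193, 0.1252]
orientation: [-180.0, -0.0, -94.7]
force: [-0.3, 4.2, 1.0]
opening: 0.0441
```

>>> jog_arm(motion=[{"offset": [-8, 0, -5], "roll": 0, "hand": 36}, {"offset": [-16, 0, -15], "roll": 0, "hand": 36}, {"offset": [-24, 0, -25], "roll": 0, "hand": 36}, {"offset": [-30, 0, -35], "roll": 0, "hand": 36}, {"offset": [-36, 0, -45], "roll": 0, "hand": 36}, {"offset": [-40, 0, -55], "roll": 0, "hand": 36}, {"offset": [-40, 0, -60], "roll": 0, "hand": 36}, {"offset": [-40, 0, -60], "roll": 0, "hand": 36}, {"offset": [-40, 0, -60], "roll": 0, "hand": 36}])

```text
clock: 47.92
tool_pos: [0.4412, -0.2784, 0.1848]
orientation: [-180.0, -0.0, -94.6]
force: [-0.7, -0.4, -1.5]
opening: 0.0436
```

```bash
python3 - <<'E'
from h import *
st(); w=snap('wrist','w16.png'); hang(w); pin(); brass((.6982,.0188))
E
```

```text
{'clock': 47.9167, 'tool_pos': [0.4412, -0.2784, 0.1848], 'orientation': [-179.9525, -0.0004, -94.6294], 'force': [-0.7397, -0.4101, -1.4697], 'moment': [0.0823, 0.0217, 0.0308], 'opening': 0.0436}
rows 199 258 face x: bore end, cap end [4.1, 5.2] cols 226 290
gauge [[698.1, 18.9, 110.2, 108.4, -13.0]] tray [[466.5, 9.6, 159.5, 153.2, 1.3]] pad [[488.6, 287.1, 203.1, 164.5, 10.2]]
top pin px [281.  136.5] at [698.5  19.5] size [4. 7.]
top foot [698.1, 18.9, 110.2, 108.4, -13.0]
side pin px [305.5 186.5] at [695.8  16.8] size [ 7. 15.]
side foot [708.9, 14.2, 115.5, 92.2, 73.5]
```

>>> jog_arm(motion=[{"offset": [-10, -8, 0], "roll": 0, "hand": 36}, {"offset": [-30, -23, 0], "roll": 0, "hand": 36}, {"offset": [-55, -42, 0], "roll": 0, "hand": 36}, {"offset": [-80, -61, 0], "roll": 0, "hand": 36}, {"offset": [-105, -80, 0], "roll": 0, "hand": 36}, {"offset": [-130, -99, 0], "roll": 0, "hand": 36}, {"offset": [-155, -118, 0], "roll": 0, "hand": 36}, {"offset": [-180, -137, 0], "roll": 0, "hand": 36}, {"offset": [-205, -156, 3], "roll": 0, "hand": 36}, {"offset": [-230, -175, 6], "roll": 0, "hand": 36}, {"offset": [-255, -194, 9], "roll": 0, "hand": 36}, {"offset": [-277, -211, 12], "roll": 0, "hand": 36}, {"offset": [-293, -224, 15], "roll": 0, "hand": 36}, {"offset": [-303, -231.6, 17], "roll": 0, "hand": 36}, {"offset": [-303, -231.6, 17], "roll": 0, "hand": 36}, {"offset": [-303, -231.6, 17], "roll": 0, "hand": 36}])

```text
clock: 49.45
tool_pos: [0.6961, 0.0053, 0.1663]
orientation: [179.9, -0.0, -94.6]
force: [0.8, -0.9, -2.1]
opening: 0.0437
```

```bash
python3 - <<'E'
from h import *
st(); w=snap('wrist'); hang(w); s=sidepin((.6981,.0189)); t=.1685-.0793
print(proj(s,[[.6981-.0185,.0189-.018,t+.004],[.6981+.0185,.0189-.018,t+.004]])); goal(696.5,5.1,168,-94.5)
E
```

```text
{'clock': 49.45, 'tool_pos': [0.6961, 0.0053, 0.1663], 'orientation': [179.8895, -0.0355, -94.6066], 'force': [0.7619, -0.9298, -2.1155], 'moment': [0.0415, 0.0762, -0.0464], 'opening': 0.0437}
rows 199 258 face x: bore end, cap end [4.1, 5.2] cols 226 278
expected pin px [[305.4, 192.8], [306.5, 179.3]]
brass [303. 179.] [309. 194.]
stamp yellow px [303. 147.] [318. 175.]
[[303.44619656 174.94703043]
 [316.14993386 172.8978097 ]]
goal (696.5, 5.1, 168, -94.5) -> offset [-0.9, -0.6, -0.7] roll -0.003
```

Aligned with the pin; lower.

>>> jog_arm(motion=[{"offset": [0, 0, 8], "roll": 0, "hand": 36}, {"offset": [0, 0, 15], "roll": 0, "hand": 36}, {"offset": [0, 0, 20], "roll": 0, "hand": 36}, {"offset": [0, 0, 23], "roll": 0, "hand": 36}, {"offset": [0, 0, 25], "roll": 0, "hand": 36}, {"offset": [0, 0, 26.5], "roll": 0, "hand": 36}, {"offset": [0, 0, 28], "roll": 0, "hand": 36}, {"offset": [0, 0, 29.5], "roll": 0, "hand": 36}, {"offset": [0, 0, 31], "roll": 0, "hand": 36}, {"offset": [0, 0, 31], "roll": 0, "hand": 36}])

```text
clock: 50.38
tool_pos: [0.6971, 0.004, 0.1387]
orientation: [-179.9, -0.1, -94.6]
force: [-2.4, -3.6, 10.4]
opening: 0.0438
```

```bash
python3 - <<'E'
from h import *
st(); w=snap('wrist'); hang(w)
E
```

```text
{'clock': 50.3833, 'tool_pos': [0.6971, 0.004, 0.1387], 'orientation': [-179.8755, -0.0622, -94.6101], 'force': [-2.3934, -3.6329, 10.4114], 'moment': [-1.5389, 0.9547, 0.0311], 'opening': 0.0438}
rows 199 258 face x: bore end, cap end [4.1, 5.2] cols 226 278
```

>>> jog_arm(motion=[{"offset": [0, 0, -5], "roll": 0, "hand": 36}, {"offset": [0, 0, -14], "roll": 0, "hand": 36}, {"offset": [0, 0, -26], "roll": 0, "hand": 36}, {"offset": [0, 0, -36], "roll": 0, "hand": 36}, {"offset": [0, 0, -40], "roll": 0, "hand": 36}, {"offset": [0, 0, -40], "roll": 0, "hand": 36}])

```text
clock: 50.93
tool_pos: [0.6973, 0.0052, 0.1786]
orientation: [-179.8, 0.1, -94.6]
force: [0.2, 0.5, -1.3]
opening: 0.0439
```

>>> jog_arm(motion=[{"offset": [10, 5, 0], "roll": 0, "hand": 36}, {"offset": [30, 16, 0], "roll": 0, "hand": 36}, {"offset": [56, 30, 0], "roll": 0, "hand": 36}, {"offset": [84, 45, 0], "roll": 0, "hand": 36}, {"offset": [112, 60, 0], "roll": 0, "hand": 36}, {"offset": [140, 75, 0], "roll": 0, "hand": 36}, {"offset": [168, 90, 0], "roll": 0, "hand": 36}, {"offset": [196, 105, 0], "roll": 0, "hand": 36}, {"offset": [224, 120, 5], "roll": 0, "hand": 36}, {"offset": [250, 134, 12], "roll": 0, "hand": 36}, {"offset": [270, 145, 20], "roll": 0, "hand": 36}, {"offset": [282, 151, 28], "roll": 0, "hand": 36}, {"offset": [285.4, 152.7, 30], "roll": 0, "hand": 36}, {"offset": [285.4, 152.7, 30], "roll": 0, "hand": 36}, {"offset": [285.4, 152.7, 30], "roll": 0, "hand": 36}])

```text
clock: 52.18
tool_pos: [0.5214, -0.2671, 0.1464]
orientation: [180.0, -0.0, -94.6]
force: [0.2, 0.2, -1.7]
opening: 0.0434
```

```bash
python3 - <<'E'
from h import *
st(); w=snap('wrist'); hang(w); goal(521.9,-268.3,96,-94.5)
E
```

```text
{'clock': 52.1833, 'tool_pos': [0.5214, -0.2671, 0.1464], 'orientation': [179.9961, -0.0008, -94.6496], 'force': [0.1913, 0.202, -1.7308], 'moment': [0.1037, -0.1337, -0.0132], 'opening': 0.0434}
rows 199 258 face x: bore end, cap end [4.1, 5.2] cols 226 289
goal (521.9, -268.3, 96, -94.5) -> offset [1.5, -0.2, 50.7] roll -0.002
```

>>> jog_arm(motion=[{"offset": [1.5, 0, 12], "roll": 0, "hand": 36}, {"offset": [1.5, 0, 25], "roll": 0, "hand": 36}, {"offset": [1.5, 0, 37], "roll": 0, "hand": 36}, {"offset": [1.5, 0, 46], "roll": 0, "hand": 36}, {"offset": [1.5, 0, 50], "roll": 0, "hand": 36}, {"offset": [1.5, 0, 50], "roll": 0, "hand": 36}])

```text
clock: 52.73
tool_pos: [0.521, -0.2681, 0.0957]
orientation: [179.9, 0.0, -94.6]
force: [-0.1, 0.8, -2.6]
opening: 0.044
```

>>> jog_arm(motion=[{"offset": [-3, 0, 0], "roll": 0, "hand": 36}, {"offset": [-9, 0, -2], "roll": 0, "hand": 36}, {"offset": [-16, 0, -4.3], "roll": 0, "hand": 36}, {"offset": [-23.5, 0, -5.5], "roll": 0, "hand": 36}, {"offset": [-31, 0, -6], "roll": 0, "hand": 36}, {"offset": [-38.5, 0, -6], "roll": 0, "hand": 36}, {"offset": [-46, 0, -5.3], "roll": 0, "hand": 36}, {"offset": [-53, 0, -4], "roll": 0, "hand": 36}, {"offset": [-60, 0, -2], "roll": 0, "hand": 36}, {"offset": [-67, 0, 0.5], "roll": 0, "hand": 36}, {"offset": [-74, 0, 4], "roll": 0, "hand": 36}, {"offset": [-80.5, 0, 7.7], "roll": 0, "hand": 36}, {"offset": [-86.5, 0, 12], "roll": 0, "hand": 36}, {"offset": [-86.5, 0, 12], "roll": 0, "hand": 36}])

```text
clock: 53.9
tool_pos: [0.5284, -0.1813, 0.0844]
orientation: [-180.0, 0.0, -94.6]
force: [-0.8, -0.3, 2.4]
opening: 0.044
```

```bash
python3 - <<'E'
from h import *
st(); w=snap('wrist','w17.png'); face(w)
E
```

```text
{'clock': 53.9, 'tool_pos': [0.5284, -0.1813, 0.0844], 'orientation': [-179.955, 0.0242, -94.5909], 'force': [-0.8408, -0.2803, 2.3763], 'moment': [-0.1396, 0.318, -0.0512], 'opening': 0.044}
row 96 face at tool x,z [72.8 30.4]
row 148 face at tool x,z [49.4 14.2]
row 200 face at tool x,z [ 32.7 -13.5]
row 252 face at tool x,z [  7.5 -10.4]
first row 93
```

>>> jog_arm(motion=[{"offset": [0, 0, -8], "roll": 0, "hand": 36}, {"offset": [0, 0, -20], "roll": 0, "hand": 36}, {"offset": [0, 0, -35], "roll": 0, "hand": 36}, {"offset": [0, 0, -50], "roll": 0, "hand": 36}, {"offset": [0, 0, -62], "roll": 0, "hand": 36}, {"offset": [0, 0, -66], "roll": 0, "hand": 36}])

```text
clock: 54.45
tool_pos: [0.5291, -0.1826, 0.1528]
orientation: [-179.8, 0.0, -94.6]
force: [1.2, -0.0, -1.7]
opening: 0.0437
```

>>> jog_arm(motion=[{"offset": [-6, 3, 0], "roll": -0.05, "hand": 36}, {"offset": [-20, 8, 0], "roll": -0.15, "hand": 36}, {"offset": [-35, 14, 0], "roll": -0.27, "hand": 36}, {"offset": [-50, 20, 0], "roll": -0.39, "hand": 36}, {"offset": [-65, 26, 0], "roll": -0.51, "hand": 36}, {"offset": [-80, 32, 0], "roll": -0.63, "hand": 36}, {"offset": [-95, 38, 0], "roll": -0.75, "hand": 36}, {"offset": [-110, 44, 0], "roll": -0.87, "hand": 36}, {"offset": [-125, 50, 0], "roll": -0.99, "hand": 36}, {"offset": [-140, 56, 0], "roll": -1.11, "hand": 36}, {"offset": [-155, 62, 0], "roll": -1.23, "hand": 36}, {"offset": [-170, 68, 5], "roll": -1.35, "hand": 36}, {"offset": [-183, 74, 10], "roll": -1.47, "hand": 36}, {"offset": [-194, 79, 18], "roll": -1.58, "hand": 36}, {"offset": [-200, 81, 26], "roll": -1.65, "hand": 36}, {"offset": [-202.4, 82, 30], "roll": -1.672, "hand": 36}, {"offset": [-202.4, 82, 30], "roll": -1.672, "hand": 36}, {"offset": [-202.4, 82, 30], "roll": -1.672, "hand": 36}])

```text
clock: 55.95
tool_pos: [0.4626, 0.0256, 0.1204]
orientation: [180.0, 0.0, 1.0]
force: [0.6, -0.2, -1.6]
opening: 0.0438
```

```bash
python3 - <<'E'
from h import *
st(); w=snap('wrist','w18.png'); face(w); pin(); goal(463,27,72,1.2); s=snap('side','s9.png')
for c in blobs(masks(s)['yellow'],60): print('side yellow',c.mean(0),rect(s,c,.041))
print([rect(s,c,.012) for c in blobs(masks(s)['red'],400)])
E
```

```text
{'clock': 55.95, 'tool_pos': [0.4626, 0.0256, 0.1204], 'orientation': [179.9862, 0.0343, 1.0357], 'force': [0.6324, -0.25, -1.5715], 'moment': [-0.0173, 0.0282, 0.0028], 'opening': 0.0438}
row 97 face at tool x,z [72.1 30.2]
row 148 face at tool x,z [ 61.6 -57.6]
row 200 face at tool x,z [ 48.6 -62.1]
row 252 face at tool x,z [ 6.4 -8.7]
first row 94
gauge [[698.1, 18.9, 110.2, 108.4, -13.1]] tray [[466.8, -13.5, 199.1, 160.2, -88.8]] pad [[518.6, 292.3, 164.9, 141.2, -79.4]]
goal (463, 27, 72, 1.2) -> offset [0.1, -1.4, 48.8] roll -0.003
side yellow [210.10526316 279.01315789] [362.4, -257.6, 74.3, 36.4, 85.3]
side yellow [467.71515152 301.38484848] [851.3, -461.4, 254.3, 166.4, 48.2]
side yellow [233.25316456 216.05063291] [468.0, -55.1, 89.2, 38.5, -0.2]
side yellow [ 91.08333333 159.98611111] [124.9, 346.1, 116.4, 84.4, -87.0]
side yellow [ 71.88268156 127.67039106] [77.1, 596.8, 248.6, 167.9, -33.0]
[[465.4, -20.5, 213.3, 163.1, -88.9]]
```

>>> jog_arm(motion=[{"offset": [0, -1.4, 14], "roll": -0.003, "hand": 36}, {"offset": [0, -1.4, 28], "roll": -0.003, "hand": 36}, {"offset": [0, -1.4, 40], "roll": -0.003, "hand": 36}, {"offset": [0, -1.4, 47], "roll": -0.003, "hand": 36}, {"offset": [0, -1.4, 51], "roll": -0.003, "hand": 36}, {"offset": [-3, -1.4, 54.5], "roll": -0.003, "hand": 36}, {"offset": [-6, -1.4, 57.5], "roll": -0.003, "hand": 36}, {"offset": [-9.5, -1.4, 61], "roll": -0.003, "hand": 36}, {"offset": [-12.5, -1.4, 65], "roll": -0.003, "hand": 36}, {"offset": [-16, -1.4, 69], "roll": -0.003, "hand": 36}, {"offset": [-19.5, -1.4, 73], "roll": -0.003, "hand": 36}, {"offset": [-22, -1.4, 77], "roll": -0.003, "hand": 36}, {"offset": [-25, -1.4, 82.5], "roll": -0.003, "hand": 36}, {"offset": [-28, -1.4, 87], "roll": -0.003, "hand": 36}, {"offset": [-30, -1.4, 91], "roll": -0.003, "hand": 36}, {"offset": [-30, -1.4, 93], "roll": -0.003, "hand": 36}, {"offset": [-30, -1.4, 93], "roll": -0.003, "hand": 36}])

```text
clock: 57.52
tool_pos: [0.4319, 0.0266, 0.0269]
orientation: [180.0, 0.1, 1.3]
force: [-0.2, 1.3, 1.6]
opening: 0.0439
```

```bash
python3 - <<'E'
from h import *
st(); w=snap('wrist','w19.png'); face(w)
E
```

```text
{'clock': 57.5167, 'tool_pos': [0.4319, 0.0266, 0.0269], 'orientation': [179.9758, 0.0827, 1.3428], 'force': [-0.219, 1.2649, 1.5713], 'moment': [0.6505, -0.3315, 0.0983], 'opening': 0.0439}
row 76 face at tool x,z [ 81.  -11.2]
row 134 face at tool x,z [ 59.2 -11.8]
row 193 face at tool x,z [ 35.6 -14.1]
row 252 face at tool x,z [  9.7 -15.1]
first row 73
```

>>> jog_arm(motion=[{"offset": [0, 0, 0], "roll": 0, "hand": 50}, {"offset": [0, 0, 0], "roll": 0, "hand": 56}, {"offset": [0, 0, 0], "roll": 0, "hand": 56}, {"offset": [0, 0, 0], "roll": 0, "hand": 56}, {"offset": [0, 0, -10], "roll": 0, "hand": 56}, {"offset": [0, 0, -35], "roll": 0, "hand": 56}, {"offset": [0, 0, -65], "roll": 0, "hand": 56}, {"offset": [0, 0, -95], "roll": 0, "hand": 56}, {"offset": [0, 0, -118], "roll": 0, "hand": 58}, {"offset": [0, 0, -123], "roll": 0, "hand": 58}, {"offset": [0, 0, -123], "roll": 0, "hand": 58}])

```text
clock: 58.48
tool_pos: [0.4335, 0.027, 0.1522]
orientation: [-179.9, -0.2, 1.3]
force: [0.8, -0.9, -1.0]
opening: 0.0578
```

```bash
python3 - <<'E'
from h import *
st(); s=snap('side')
for c in blobs(masks(s)['yellow'],60)[:9]: print('side yellow',c.mean(0),rect(s,c,.041))
pin(); goal(363.8,-236.9,142,-94.5)
E
```

```text
{'clock': 58.4833, 'tool_pos': [0.4335, 0.027, 0.1522], 'orientation': [-179.8937, -0.2047, 1.3239], 'force': [0.791, -0.9228, -1.0427], 'moment': [-0.0514, -0.0217, -0.0166], 'opening': 0.0578}
side yellow [210.13157895 279.01315789] [362.4, -257.6, 74.3, 36.4, 85.3]
side yellow [467.80966767 301.50755287] [851.3, -461.4, 254.3, 166.4, 48.2]
side yellow [233.26582278 216.08860759] [468.2, -55.2, 88.7, 38.6, 0.4]
side yellow [225.5        198.32432432] [468.9, 27.7, 89.0, 40.6, 2.8]
side yellow [ 91.08333333 159.98611111] [124.9, 346.1, 116.4, 84.4, -87.0]
side yellow [ 71.82777778 127.67222222] [77.1, 596.8, 248.6, 167.9, -33.0]
gauge [[698.1, 18.9, 110.2, 108.4, -13.1]] tray [] pad [[492.4, 287.8, 193.7, 164.4, 10.2]]
goal (363.8, -236.9, 142, -94.5) -> offset [-74.2, 261.7, 7.9] roll 1.672
```

>>> jog_arm(motion=[{"offset": [-3, 15, 0], "roll": 0.1, "hand": 58}, {"offset": [-7, 33, 0], "roll": 0.22, "hand": 58}, {"offset": [-12, 52, 0], "roll": 0.34, "hand": 58}, {"offset": [-17, 71, 0], "roll": 0.46, "hand": 58}, {"offset": [-22, 90, 0], "roll": 0.58, "hand": 58}, {"offset": [-28, 109, 0], "roll": 0.7, "hand": 58}, {"offset": [-33, 128, 0], "roll": 0.82, "hand": 58}, {"offset": [-39, 147, 0], "roll": 0.94, "hand": 58}, {"offset": [-45, 166, 0], "roll": 1.06, "hand": 58}, {"offset": [-51, 185, 0], "roll": 1.18, "hand": 58}, {"offset": [-57, 204, 2], "roll": 1.3, "hand": 58}, {"offset": [-63, 223, 4], "roll": 1.42, "hand": 58}, {"offset": [-68, 242, 6], "roll": 1.54, "hand": 58}, {"offset": [-72, 255, 8], "roll": 1.64, "hand": 58}, {"offset": [-74, 261.7, 8], "roll": 1.672, "hand": 58}, {"offset": [-74, 261.7, 8], "roll": 1.672, "hand": 58}, {"offset": [-74, 261.7, 8], "roll": 1.672, "hand": 58}])

```text
clock: 60.0
tool_pos: [0.3641, -0.2367, 0.1416]
orientation: [179.9, 0.0, -94.4]
force: [0.0, -0.0, -1.2]
opening: 0.0581
```

```bash
python3 - <<'E'
from h import *
st(); w=snap('wrist'); M=masks(w)
for k,z in [('yellow',.048),('orange',.044)]:
    for c in blobs(M[k],40): print(k,c.mean(0).round(),rect(w,c,z))
goal(363.8,-236.9,27,-94.5); pin()
E
```

```text
{'clock': 60.0, 'tool_pos': [0.3641, -0.2367, 0.1416], 'orientation': [179.8928, 0.0133, -94.3736], 'force': [0.043, -0.0343, -1.2003], 'moment': [0.1281, -0.0554, 0.0256], 'opening': 0.0581}
yellow [258. 146.] [361.4, -270.4, 92.9, 39.1, 83.2]
orange [214. 337.] [416.3, -112.3, 63.6, 13.3, -4.4]
goal (363.8, -236.9, 27, -94.5) -> offset [0.5, 0.5, 114.9] roll 0.003
gauge [[698.1, 18.9, 110.2, 108.4, -13.1]] tray [[466.9, -13.2, 198.8, 159.2, -88.8]] pad [[488.3, 287.0, 202.4, 164.5, 10.2]]
```

>>> jog_arm(motion=[{"offset": [0.5, 0.5, 30], "roll": 0.002, "hand": 58}, {"offset": [0.5, 0.5, 60], "roll": 0.002, "hand": 58}, {"offset": [0.5, 0.5, 85], "roll": 0.002, "hand": 58}, {"offset": [0.5, 0.5, 102], "roll": 0.002, "hand": 58}, {"offset": [0.5, 0.5, 111], "roll": 0.002, "hand": 58}, {"offset": [0.5, 0.5, 115], "roll": 0.002, "hand": 58}, {"offset": [0.5, 0.5, 115], "roll": 0.002, "hand": 58}, {"offset": [0.5, 0.5, 115], "roll": 0.002, "hand": 50}, {"offset": [0.5, 0.5, 115], "roll": 0.002, "hand": 40}, {"offset": [0.5, 0.5, 115], "roll": 0.002, "hand": 36}, {"offset": [0.5, 0.5, 115], "roll": 0.002, "hand": 36}, {"offset": [0.5, 0.5, 115], "roll": 0.002, "hand": 36}, {"offset": [0.5, 0.5, 115], "roll": 0.002, "hand": 36}])

```text
clock: 61.18
tool_pos: [0.3646, -0.2372, 0.0283]
orientation: [-179.9, -0.0, -94.6]
force: [-2.1, 3.1, 7.3]
opening: 0.0442
```

>>> jog_arm(motion=[{"offset": [0, 0, -3], "roll": 0, "hand": 36}, {"offset": [0, 0, -6], "roll": 0, "hand": 36}, {"offset": [0, 0, -9], "roll": 0, "hand": 36}, {"offset": [0, 0, -12], "roll": 0, "hand": 36}, {"offset": [0, 0, -15], "roll": 0, "hand": 36}, {"offset": [0, 0, -18], "roll": 0, "hand": 36}, {"offset": [0, 0, -21], "roll": 0, "hand": 36}, {"offset": [0, 0, -24], "roll": 0, "hand": 36}, {"offset": [0, 0, -27], "roll": 0, "hand": 36}, {"offset": [0, 0, -30], "roll": 0, "hand": 36}, {"offset": [0, 0, -30], "roll": 0, "hand": 36}])

```text
clock: 62.1
tool_pos: [0.3644, -0.2373, 0.0581]
orientation: [-180.0, -0.0, -94.6]
force: [-1.9, 0.6, -3.8]
opening: 0.0438
```

>>> jog_arm(motion=[{"offset": [2, 0, -7], "roll": 0, "hand": 36}, {"offset": [3.6, 0, -15], "roll": 0, "hand": 36}, {"offset": [6.5, 0, -22], "roll": 0, "hand": 36}, {"offset": [10, 0, -28], "roll": 0, "hand": 36}, {"offset": [14, 0, -34], "roll": 0, "hand": 36}, {"offset": [18, 0, -39], "roll": 0, "hand": 36}, {"offset": [23, 0, -44], "roll": 0, "hand": 36}, {"offset": [28, 0, -49], "roll": 0, "hand": 36}, {"offset": [34, 0, -53], "roll": 0, "hand": 36}, {"offset": [40, 0, -57], "roll": 0, "hand": 36}, {"offset": [46, 0, -60], "roll": 0, "hand": 36}, {"offset": [53, 0, -62.5], "roll": 0, "hand": 36}, {"offset": [60, 0, -65], "roll": 0, "hand": 36}, {"offset": [66.5, 0, -66], "roll": 0, "hand": 36}, {"offset": [71, 0, -67], "roll": 0, "hand": 36}, {"offset": [75, 0, -67], "roll": 0, "hand": 36}, {"offset": [75, 0, -67], "roll": 0, "hand": 36}])

```text
clock: 63.52
tool_pos: [0.3584, -0.3129, 0.1251]
orientation: [-180.0, -0.0, -94.6]
force: [0.2, 3.0, -0.7]
opening: 0.0438
```

>>> jog_arm(motion=[{"offset": [-8, 0, -5], "roll": 0, "hand": 36}, {"offset": [-16, 0, -15], "roll": 0, "hand": 36}, {"offset": [-24, 0, -25], "roll": 0, "hand": 36}, {"offset": [-30, 0, -35], "roll": 0, "hand": 36}, {"offset": [-36, 0, -45], "roll": 0, "hand": 36}, {"offset": [-40, 0, -55], "roll": 0, "hand": 36}, {"offset": [-40, 0, -60], "roll": 0, "hand": 36}, {"offset": [-40, 0, -60], "roll": 0, "hand": 36}, {"offset": [-40, 0, -60], "roll": 0, "hand": 36}])

```text
clock: 64.27
tool_pos: [0.3615, -0.272, 0.1848]
orientation: [-180.0, -0.0, -94.6]
force: [-0.2, 0.2, -2.3]
opening: 0.044
```

```bash
python3 - <<'E'
from h import *
st(); w=snap('wrist','w20.png'); hang(w); pin(); goal(696.5,5.1,168,-94.5)
E
```

```text
{'clock': 64.2667, 'tool_pos': [0.3615, -0.272, 0.1848], 'orientation': [-179.9512, -0.003, -94.5668], 'force': [-0.2211, 0.2073, -2.2524], 'moment': [0.0503, -0.0636, 0.0074], 'opening': 0.044}
rows 200 258 face x: bore end, cap end [3.3, 5.2] cols 226 286
gauge [[698.1, 18.9, 110.2, 108.4, -13.1]] tray [[465.7, -11.7, 196.1, 159.6, -89.5]] pad [[488.3, 287.0, 202.6, 164.5, 10.2]]
goal (696.5, 5.1, 168, -94.5) -> offset [-303.2, -312.2, 15.8] roll -0.002
```

>>> jog_arm(motion=[{"offset": [-9, -9, 0], "roll": 0, "hand": 36}, {"offset": [-27, -28, 0], "roll": 0, "hand": 36}, {"offset": [-48, -50, 0], "roll": 0, "hand": 36}, {"offset": [-70, -72, 0], "roll": 0, "hand": 36}, {"offset": [-92, -95, 0], "roll": 0, "hand": 36}, {"offset": [-114, -118, 0], "roll": 0, "hand": 36}, {"offset": [-136, -140, 0], "roll": 0, "hand": 36}, {"offset": [-158, -163, 0], "roll": 0, "hand": 36}, {"offset": [-180, -186, 0], "roll": 0, "hand": 36}, {"offset": [-202, -208, 0], "roll": 0, "hand": 36}, {"offset": [-224, -231, 3], "roll": 0, "hand": 36}, {"offset": [-246, -254, 6], "roll": 0, "hand": 36}, {"offset": [-267, -276, 9], "roll": 0, "hand": 36}, {"offset": [-284, -293, 12], "roll": 0, "hand": 36}, {"offset": [-296, -306, 14], "roll": 0, "hand": 36}, {"offset": [-302.4, -312, 16], "roll": 0, "hand": 36}, {"offset": [-302.4, -312, 16], "roll": 0, "hand": 36}, {"offset": [-302.4, -312, 16], "roll": 0, "hand": 36}])

```text
clock: 65.87
tool_pos: [0.696, 0.0046, 0.167]
orientation: [179.9, -0.0, -94.6]
force: [-0.3, -0.2, -3.4]
opening: 0.0436
```

```bash
python3 - <<'E'
from h import *
st(); w=snap('wrist'); hang(w); s=sidepin((.6981,.0189)); goal(696.4,4.3,168,-94.5)
E
```

```text
{'clock': 65.8667, 'tool_pos': [0.696, 0.0046, 0.167], 'orientation': [179.8666, -0.0426, -94.5761], 'force': [-0.3305, -0.2106, -3.4085], 'moment': [0.0549, -0.0163, -0.0093], 'opening': 0.0436}
rows 200 258 face x: bore end, cap end [3.3, 5.2] cols 226 269
expected pin px [[305.4, 192.8], [306.5, 179.3]]
brass [303. 179.] [309. 194.]
stamp yellow px [303. 146.] [318. 174.]
goal (696.4, 4.3, 168, -94.5) -> offset [-0.5, -0.5, 0.3] roll -0.002
```

>>> jog_arm(motion=[{"offset": [0, 0, 8], "roll": 0, "hand": 36}, {"offset": [0, 0, 15], "roll": 0, "hand": 36}, {"offset": [0, 0, 20], "roll": 0, "hand": 36}, {"offset": [0, 0, 23], "roll": 0, "hand": 36}, {"offset": [0, 0, 25], "roll": 0, "hand": 36}, {"offset": [0, 0, 26.5], "roll": 0, "hand": 36}, {"offset": [0, 0, 28], "roll": 0, "hand": 36}, {"offset": [0, 0, 29.5], "roll": 0, "hand": 36}, {"offset": [0, 0, 31], "roll": 0, "hand": 36}, {"offset": [0, 0, 31], "roll": 0, "hand": 36}])

```text
clock: 66.8
tool_pos: [0.6964, 0.0044, 0.1372]
orientation: [180.0, -0.0, -94.6]
force: [-0.2, -0.6, -2.7]
opening: 0.0437
```

```bash
python3 - <<'E'
from h import *
st(); w=snap('wrist'); hang(w)
E
```

```text
{'clock': 66.8, 'tool_pos': [0.6964, 0.0044, 0.1372], 'orientation': [179.983, -0.0022, -94.5838], 'force': [-0.1613, -0.5677, -2.6896], 'moment': [0.0377, -0.0986, -0.0033], 'opening': 0.0437}
rows 200 258 face x: bore end, cap end [3.3, 5.2] cols 226 282
```

>>> jog_arm(motion=[{"offset": [0, 0, 3], "roll": 0, "hand": 36}, {"offset": [0, 0, 8], "roll": 0, "hand": 36}, {"offset": [0, 0, 13], "roll": 0, "hand": 36}, {"offset": [0, 0, 18], "roll": 0, "hand": 36}, {"offset": [0, 0, 23], "roll": 0, "hand": 36}, {"offset": [0, 0, 28], "roll": 0, "hand": 36}, {"offset": [0, 0, 32], "roll": 0, "hand": 36}, {"offset": [0, 0, 35], "roll": 0, "hand": 36}, {"offset": [0, 0, 37.5], "roll": 0, "hand": 36}, {"offset": [0, 0, 39], "roll": 0, "hand": 36}, {"offset": [0, 0, 39], "roll": 0, "hand": 36}])

```text
clock: 67.77
tool_pos: [0.6964, 0.0044, 0.1]
orientation: [-180.0, -0.0, -94.6]
force: [-3.7, 0.6, 6.9]
opening: 0.0438
```

```bash
python3 - <<'E'
from h import *
st(); w=snap('wrist'); hang(w)
E
```

```text
{'clock': 67.7667, 'tool_pos': [0.6964, 0.0044, 0.1], 'orientation': [-179.9822, -0.0176, -94.5577], 'force': [-3.7187, 0.632, 6.8998], 'moment': [0.3397, 1.9008, -0.006], 'opening': 0.0438}
rows 200 258 face x: bore end, cap end [3.3, 5.2] cols 226 290
```

>>> jog_arm(motion=[{"offset": [0, 0, 0], "roll": 0, "hand": 50}, {"offset": [0, 0, 0], "roll": 0, "hand": 56}, {"offset": [0, 0, 0], "roll": 0, "hand": 56}, {"offset": [0, 0, 0], "roll": 0, "hand": 56}, {"offset": [-5, 0, 0], "roll": 0, "hand": 56}, {"offset": [-10, 0, 0], "roll": 0, "hand": 56}, {"offset": [-15, 0, 0], "roll": 0, "hand": 56}, {"offset": [-19, 0, 0], "roll": 0, "hand": 56}, {"offset": [-19, 0, 0], "roll": 0, "hand": 56}, {"offset": [-19, 0, 0], "roll": 0, "hand": 48}, {"offset": [-19, 0, 0], "roll": 0, "hand": 38}, {"offset": [-19, 0, 0], "roll": 0, "hand": 36}, {"offset": [-19, 0, 0], "roll": 0, "hand": 36}, {"offset": [-19, 0, 0], "roll": 0, "hand": 36}])

```text
clock: 68.98
tool_pos: [0.698, 0.0232, 0.0985]
orientation: [180.0, 0.0, -94.6]
force: [-0.8, 0.3, 0.9]
opening: 0.044
```

>>> jog_arm(motion=[{"offset": [0, 0, -8], "roll": 0, "hand": 36}, {"offset": [0, 0, -20], "roll": 0, "hand": 36}, {"offset": [0, 0, -35], "roll": 0, "hand": 36}, {"offset": [0, 0, -50], "roll": 0, "hand": 36}, {"offset": [0, 0, -62], "roll": 0, "hand": 36}, {"offset": [0, 0, -70], "roll": 0, "hand": 36}, {"offset": [0, 0, -70], "roll": 0, "hand": 36}, {"offset": [0, 0, -70], "roll": 0, "hand": 36}])

```text
clock: 69.65
tool_pos: [0.698, 0.0234, 0.169]
orientation: [-180.0, 0.0, -94.6]
force: [0.1, -0.3, -2.0]
opening: 0.044
```

```bash
python3 - <<'E'
from h import *
st(); w=snap('wrist','w21.png'); m=masks(w)['yellow'][:,235:280].sum(1)>25; r=np.nonzero(m)[0]; print(r.min(),r.max())
s=snap('side','s10.png'); t=snap('top','t10.png')
for n,q in (('side',s),('top',t)):
    for c in blobs(masks(q)['orange'],5): print(n,c.mean(0).round(),(ray(q,c.mean(0),.03)*1000).round())
E
```

```text
{'clock': 69.65, 'tool_pos': [0.698, 0.0234, 0.169], 'orientation': [-179.963, 0.0316, -94.5953], 'force': [0.0773, -0.3198, -2.0222], 'moment': [0.0647, 0.0249, -0.0117], 'opening': 0.044}
173 222
side [215. 223.] [[419. -56.  30.]]
side [208. 205.] [[419.  26.  30.]]
side [237. 163.] [[553. 217.  30.]]
side [310. 141.] [[827. 289.  30.]]
side [229.  78.] [[713. 935.  30.]]
side [191.  27.] [[ 714. 1833.   30.]]
side [188.   9.] [[ 783. 2304.   30.]]
side [136.   9.] [[ 441. 2403.   30.]]
side [130.  10.] [[ 403. 2399.   30.]]
top [280. 233.] [[421.  28.  30.]]
top [310. 232.] [[421. -58.  30.]]
top [281. 124.] [[739.  19.  30.]]
```

>>> jog_arm(motion=[{"offset": [-9, 9, 0], "roll": -0.01, "hand": 36}, {"offset": [-27, 26, 0], "roll": -0.03, "hand": 36}, {"offset": [-49, 48, 0], "roll": -0.05, "hand": 36}, {"offset": [-71, 70, 0], "roll": -0.07, "hand": 36}, {"offset": [-93, 91, 0], "roll": -0.09, "hand": 36}, {"offset": [-115, 112, 0], "roll": -0.11, "hand": 36}, {"offset": [-137, 134, 0], "roll": -0.13, "hand": 36}, {"offset": [-159, 155, 0], "roll": -0.15, "hand": 36}, {"offset": [-181, 177, 0], "roll": -0.17, "hand": 36}, {"offset": [-203, 198, 0], "roll": -0.19, "hand": 36}, {"offset": [-225, 220, 0], "roll": -0.21, "hand": 36}, {"offset": [-247, 241, 0], "roll": -0.23, "hand": 36}, {"offset": [-268, 262, 0], "roll": -0.25, "hand": 36}, {"offset": [-286, 279, 0], "roll": -0.258, "hand": 36}, {"offset": [-298, 291, 0], "roll": -0.258, "hand": 36}, {"offset": [-303.7, 297, 0], "roll": -0.258, "hand": 36}, {"offset": [-303.7, 297, 20], "roll": -0.258, "hand": 36}, {"offset": [-303.7, 297, 45], "roll": -0.258, "hand": 36}, {"offset": [-303.7, 297, 60], "roll": -0.258, "hand": 36}, {"offset": [-303.7, 297, 60], "roll": -0.258, "hand": 36}])

```text
clock: 71.47
tool_pos: [0.4245, 0.3476, 0.1049]
orientation: [179.7, -0.2, -79.8]
force: [0.2, -1.2, -2.5]
opening: 0.0435
```

```bash
python3 - <<'E'
from h import *
st(); w=snap('wrist'); m=masks(w)['yellow'][:,235:280].sum(1)>25; r=np.nonzero(m)[0]; print(r.min(),r.max()); goal(426.3,349.9,90.5,-79.8)
E
```

```text
{'clock': 71.4667, 'tool_pos': [0.4245, 0.3476, 0.1049], 'orientation': [179.7232, -0.2457, -79.8328], 'force': [0.1527, -1.1669, -2.4599], 'moment': [-0.024, 0.0518, 0.0042], 'opening': 0.0435}
173 222
goal (426.3, 349.9, 90.5, -79.8) -> offset [-1.4, -1.2, 16.3] roll -0.0
```

>>> jog_arm(motion=[{"offset": [0, 0, 6], "roll": 0, "hand": 36}, {"offset": [0, 0, 12], "roll": 0, "hand": 36}, {"offset": [0, 0, 16], "roll": 0, "hand": 36}, {"offset": [0, 0, 18.5], "roll": 0, "hand": 36}, {"offset": [0, 0, 20.5], "roll": 0, "hand": 36}, {"offset": [0, 0, 20.5], "roll": 0, "hand": 36}])

```text
clock: 72.02
tool_pos: [0.4264, 0.35, 0.0903]
orientation: [-179.9, 0.0, -79.8]
force: [-7.5, -3.2, 17.9]
opening: 0.0435
```

>>> jog_arm(motion=[{"offset": [4, 0, -1], "roll": 0, "hand": 36}, {"offset": [7.5, 0, -1.7], "roll": 0, "hand": 36}, {"offset": [15.3, 0, -2.7], "roll": 0, "hand": 36}, {"offset": [23, 0, -3], "roll": 0, "hand": 36}, {"offset": [31, 0, -2.7], "roll": 0, "hand": 36}, {"offset": [38.5, 0, -1.5], "roll": 0, "hand": 36}, {"offset": [46, 0, 0], "roll": 0, "hand": 36}, {"offset": [53.5, 0, 2.5], "roll": 0, "hand": 36}, {"offset": [61, 0, 5.5], "roll": 0, "hand": 36}, {"offset": [67.5, 0, 9], "roll": 0, "hand": 36}, {"offset": [74, 0, 13], "roll": 0, "hand": 36}, {"offset": [80.5, 0, 18], "roll": 0, "hand": 36}, {"offset": [86, 0, 23], "roll": 0, "hand": 36}, {"offset": [91.5, 0, 29], "roll": 0, "hand": 36}, {"offset": [96, 0, 35], "roll": 0, "hand": 36}, {"offset": [100, 0, 41], "roll": 0, "hand": 36}, {"offset": [104, 0, 48], "roll": 0, "hand": 36}, {"offset": [107, 0, 55], "roll": 0, "hand": 36}, {"offset": [107, 0, 55], "roll": 0, "hand": 36}])

```text
clock: 73.6
tool_pos: [0.4459, 0.2421, 0.0334]
orientation: [-180.0, -0.1, -79.9]
force: [1.0, -5.0, 6.0]
opening: 0.044
```

```bash
python3 - <<'E'
from h import *
st(); s=snap('side','s11.png'); w=snap('wrist','w22.png'); t=snap('top','t11.png')
for n,q in (('side',s),('top',t)):
    for c in blobs(masks(q)['orange'],5): print(n,c.mean(0).round(),(ray(q,c.mean(0),.03)*1000).round())
cv2.imwrite('pics/c7.png',np.hstack([cv2.resize(s['img'][80:220,120:280],(457,400),interpolation=cv2.INTER_CUBIC),cv2.resize(w['img'],(343,400))])[:,:,::-1])
E
```

```text
{'clock': 73.6, 'tool_pos': [0.4459, 0.2421, 0.0334], 'orientation': [-179.9877, -0.0835, -79.8526], 'force': [1.021, -5.0227, 5.9725], 'moment': [-1.4375, -0.3518, 0.0144], 'opening': 0.044}
side [215. 223.] [[419. -56.  30.]]
side [208. 205.] [[419.  26.  30.]]
side [237. 163.] [[553. 216.  30.]]
side [204. 158.] [[463. 277.  30.]]
side [229.  83.] [[699. 882.  30.]]
side [187.   7.] [[ 789. 2371.   30.]]
side [136.   3.] [[ 459. 2607.   30.]]
top [280. 233.] [[421.  28.  30.]]
top [310. 233.] [[421. -57.  30.]]
top [214. 222.] [[455. 215.  30.]]
```

View pics/c7.png

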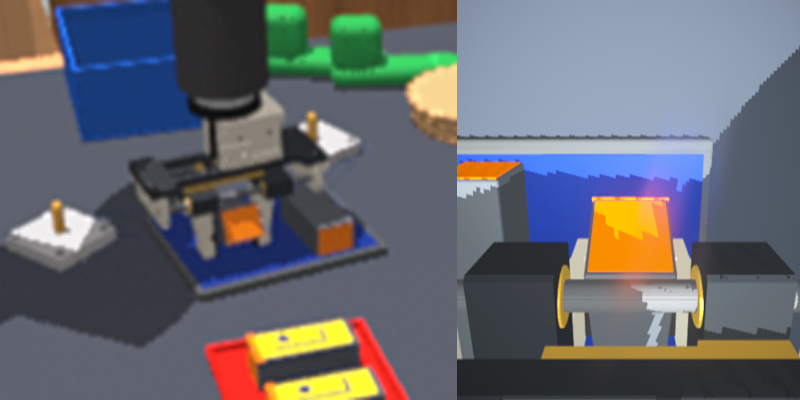

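>>> jog_arm(motion=[{"offset": [1, 0, 3], "roll": 0, "hand": 36}, {"offset": [2, 0, 6], "roll": 0, "hand": 36}, {"offset": [2, 0, 8], "roll": 0, "hand": 36}, {"offset": [2, 0, 8], "roll": 0, "hand": 36}, {"offset": [2, 0, 7], "roll": 0, "hand": 50}, {"offset": [2, 0, 7], "roll": 0, "hand": 56}, {"offset": [2, 0, 7], "roll": 0, "hand": 56}, {"offset": [2, 0, 5], "roll": 0, "hand": 56}, {"offset": [2, 0, -5], "roll": 0, "hand": 56}, {"offset": [2, 0, -25], "roll": 0, "hand": 56}, {"offset": [2, 0, -50], "roll": 0, "hand": 56}, {"offset": [2, 0, -80], "roll": 0, "hand": 56}, {"offset": [2, 0, -110], "roll": 0, "hand": 56}, {"offset": [2, 0, -140], "roll": 0, "hand": 56}, {"offset": [-40, 0, -160], "roll": 0, "hand": 56}, {"offset": [-80, 0, -160], "roll": 0, "hand": 56}, {"offset": [-120, 0, -160], "roll": 0, "hand": 56}, {"offset": [-160, 30, -160], "roll": 0, "hand": 56}, {"offset": [-180, 30, -160], "roll": 0, "hand": 56}, {"offset": [-180, 30, -160], "roll": 0, "hand": 56}])

```text
clock: 75.42
tool_pos: [0.382, 0.4205, 0.1938]
orientation: [-179.9, 0.1, -79.6]
force: [0.8, -0.2, 0.3]
opening: 0.0558
```

```bash
python3 - <<'E'
from h import *
st(); s=snap('side','s12.png'); t=snap('top','t12.png'); pin()
for n,q in (('side',s),('top',t)):
    for c in blobs(masks(q)['orange'],5): print(n,c.mean(0).round(),(ray(q,c.mean(0),.03)*1000).round())
    for c in blobs(masks(q)['yellow'],60): print(n,'yellow',rect(q,c,.041))
print('pad outline px',proj(t,[[.4885+a*.984*.11-b*.177*.09,.287+a*.177*.11+b*.984*.09,.012] for a,b in ((1,1),(1,-1),(-1,-1),(-1,1))]).round())
cv2.imwrite('pics/c8.png',np.hstack([cv2.resize(s['img'][80:270,100:310],(400,362),interpolation=cv2.INTER_CUBIC),cv2.resize(t['img'][140:280,130:350],(400,362),interpolation=cv2.INTER_CUBIC)])[:,:,::-1])
E
```

```text
{'clock': 75.4167, 'tool_pos': [0.382, 0.4205, 0.1938], 'orientation': [-179.943, 0.0772, -79.5785], 'force': [0.7751, -0.1944, 0.3315], 'moment': [0.0894, -0.1502, -0.0212], 'opening': 0.0558}
gauge [[698.2, 18.8, 111.8, 109.1, -13.0]] tray [[466.8, -13.3, 199.1, 160.3, -88.8]] pad [[488.6, 287.1, 203.1, 164.5, 10.2]]
side [215. 223.] [[419. -55.  30.]]
side [208. 205.] [[419.  26.  30.]]
side [206. 170.] [[452. 201.  30.]]
side [237. 163.] [[553. 216.  30.]]
side [229.  80.] [[706. 911.  30.]]
side [311.   3.] [[1652. 2222.   30.]]
side [187.   9.] [[ 780. 2309.   30.]]
side [136.   8.] [[ 445. 2434.   30.]]
side [130.   9.] [[ 403. 2415.   30.]]
side yellow [851.3, -461.4, 254.3, 166.4, 48.2]
side yellow [468.0, -54.7, 89.2, 39.4, -0.2]
side yellow [468.2, 26.9, 89.6, 38.0, 1.1]
side yellow [124.9, 346.1, 116.4, 84.4, -87.0]
side yellow [77.1, 596.8, 248.6, 167.9, -33.0]
top [280. 233.] [[420.  27.  30.]]
top [310. 233.] [[420. -59.  30.]]
pad outline px [[154. 180.]
 [214. 169.]
 [227. 243.]
 [166. 255.]]
```

View pics/c8.png

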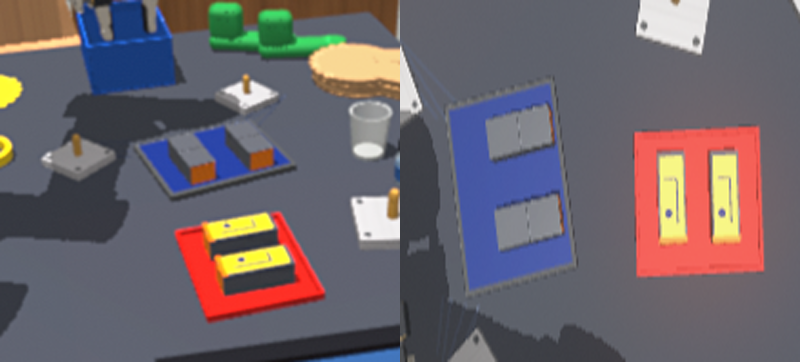

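```bash
python3 - <<'E'
from h import *
order.close_job(); st()
E
```

```text
the job is handed in; nothing more can be done
the job is handed in; nothing more can be done
```

All four stamps are out of the foam tray, tried on the gauge and placed, and the job is handed in at about 75 s of the 210 s allowed. Each was lifted orange end first while its bore end was still under the lip.

**Gauge results**
- Two stamps went right down onto the foot. They lie flat, yellow face down, on the ink pad.
- Two stamps stopped about 39 to 42 mm above the foot. They lie flat, yellow face up, in the red tray.

**Last checks**
- **Red tray:** both yellow faces measure about 89 x 39 mm in the side view at the height of a flat stamp.
- **Ink pad:** only the grey undersides show. Both orange ends are about 78 to 80 mm from the pad's centre line, inside its 90 mm half-width.
- **Gauge and tray:** the gauge stands upright at (0.698, 0.019), and the tray has not moved.

**What did not go smoothly**
- The gauge was knocked about 5 cm aside during the run. I measured it again before the next test.
- I first set the first reject down on the tray rim, pressing with about 30 N at the wrist.
- That stamp then slipped in the grip while being laid down. I carried it back inside the tray and let it drop flat from about 24°. It and the tray measured in place afterwards.
- Both stamps on the pad slid about 30 mm while being tipped over, but stayed fully on it.
- I did not measure the other things on the bench at the end.

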